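Key the plaster pinnacle into the model base

TASK

Lift the white plaster pinnacle out of its storage block and fit its square steel shaft into the collar of the dark wooden model base: turn it gently until the shaft finds the square socket hidden inside and push it slowly fully home, so that the shoulder rests on the collar. Then turn it, socket and all, until its faces are square with the sides of the base, and let go. The plaster is brittle: do not force it, and leave the other models where they are.

Things in the scene. Friction and masses are not known exactly. Their poses are not given: they have to be found in the camera images.
- pinnacle: White plaster pinnacle, loose, 144 mm tall, 0.15 to 0.29 kg. Origin: centre of its shaft's foot, z up. Square steel shaft 14 x 14 mm, z 0 to 52, lowest 1 mm bevelled to 12.6 x 12.6; round shoulder 52 mm across, z 52 to 62; moulding 40 x 40, z 62 to 70; plain square body 34 x 34, z 70 to 118; round spire 32 mm across, z 118 to 144. All square parts have faces square to its x and y.
- pinnacle_grip (a point): Centre of the plain square plaster body (34 x 34 mm), 100 mm above the shaft's foot: grip any two opposite faces from above. Starts upright in the storage block at any yaw, foot 8 mm above the table. As the foot rubs, it can walk 1 to 2 mm in the grip. Keyed, it has about 7 degrees of play; let go while pressing against the socket it springs back up to 8 degrees, so turn past and ease back.
- base: Model base, fixed: dark wooden plinth 150 x 150 mm, 36 mm high, sides square to its x and y, with a metal collar in the middle, 48 mm across, rim at z = 60 mm, round bore 25 mm across. Origin: centre of the underside, on the collar's axis, at table height. Pinnacle fully home: shoulder on the rim, foot at z = 8 mm. More than 60 N between pinnacle and base counts as forcing it.
- socket_top (a point): Centre of the flat top of the brass socket inside the bore, 26 mm below the rim (base z = 34 mm); it has a square hole 15.6 x 15.6 mm, 24 mm deep, open below. This point is fixed to the base: it does NOT tell the socket's yaw, which starts at any angle well out of square with the base (over 20 degrees). The shaft drops in within about 6 degrees of it.
- collar_rim (a point): Centre of the collar's rim, 60 mm above the table, fixed to the base. The socket below it turns about the vertical axis without limit, but stiffly (about 0.08 N m of friction): a shaft rubbing lightly on its top (5 N) does not turn it, a keyed shaft does, and it stays where left. Set the shoulder down slowly (6 mm/s): a stiff arm at 20 mm/s strikes with 55 to 70 N.
- rack: Light wooden storage block, fixed, 85 x 85 mm, 60 mm high, with a round hole 27 mm across in which the pinnacle starts. Origin: centre of the underside, at table height.
- tower: Bystander: white plaster tower model, loose, 72 mm across, 210 mm tall. Origin: centre of the underside.
- arch: Bystander: white plaster arch, loose, 40 x 90 mm, 70 mm tall. Origin: centre of the underside.
- drum: Bystander: white plaster column drum, loose, upright, 42 mm across, 55 mm tall. Origin: centre of the underside.
Mind the look-alikes: they are no part of the job. What is shaped like the pinnacle but green or red is not meant. There is more than one size of the base; the job needs the middle-sized.

How it is judged (in metres and radians):
At the end, for the whole second after the job is handed in: The pinnacle's shaft is fully home in the socket of the base (foot less than 10.5 mm above the underside of the base, 8 mm being full depth; within 3 mm of the collar's axis; within 0.06 rad of upright), any of its faces square with the sides of the base within 0.12 rad, at rest and released (z of pinnacle in the frame of base below 0.0105 m and horizontal distance between pinnacle and base below 0.003 m and angle between pinnacle's own z axis and vertical below 0.06 rad and (angle between the x axis of pinnacle and the x axis of base, either way round below 0.12 rad or angle between the x axis of pinnacle and the y axis of base, either way round below 0.12 rad) and linear speed of pinnacle below 0.02 m/s); the robot touches nothing.
It fails at once if the pinnacle is forced: more than 60 N between it and the base (contact force between pinnacle and base above 60 N).
It fails at once if the tower model is moved by more than 20 mm (distance of tower from where it was at the start of the episode above 0.02 m).
It fails at once if the plaster arch is moved by more than 20 mm (distance of arch from where it was at the start of the episode above 0.02 m).
It fails at once if the column drum is moved by more than 20 mm (distance of drum from where it was at the start of the episode above 0.02 m).
It also fails if it takes over 53 s, if anything falls off the work surface, if the arm or the gripper's body presses on something with over 40 N, if the wrist force passes 120 N, or if a joint passes its speed limit or range.

ROBOT

A 6-joint arm with a two-finger parallel gripper is mounted at the origin on the work surface. World frame = base frame: x ahead of the robot, y to its left, z up, the work surface at z = 0. Lengths are in mm, angles in rad, forces in N, time in s.
With the tool pointing down it reaches from about 275 to 750 mm from the base axis. Payload 10.2 kg.
Tool frame: the origin (TCP) lies at the very end of the fingers, on their centre line; the grasp point (between the pads) lies 19 mm behind it (ctrl.pinch_z is the distance from the TCP to the grasp point, in mm); y points along the fingers, z is the direction in which the jaws open and shut, and the axes are right-handed (so a half turn about y gives the same grasp; the last joint's range is limited). The gripper opens to 85 mm and grips with 20 to 120 N. Pads are 22 mm wide; open, the fingers measure 114 mm over their backs; the gripper's body (76 mm by 85 mm) begins 54 mm behind the grasp point. The pads swing forward as they close: fully open they stand 13 mm farther back than shut.
Start: joints at [1.036, 0.313, 1.498, -0, 1.331, -0.223], TCP at [161.068, 499.688, 202.094] pointing down, gripper open.
Joint ranges: [-2.94, 2.94], [-0.97, 2.17], [0.19, 2.56], [-1.23, 4.37], [0.02, 3.11], [-2.88, 2.88]. Speed limits (rad/s): [2.39, 2.39, 3.01, 3.14, 3.14, 3.14].

INTERFACE

Orientations are given as a unit quaternion [w, x, y, z].
In Python, from rig import sense, eyes, ctrl gives the robot as it stands. The module is installed in compiled form; this text tells all that it offers.
- The arm moves only by the shell command python3 -m handwheel 'ROWS' [FORCE]. ROWS is JSON, a list of rows, each an object of numbers: "grip": the finger opening in mm, from 0 to 85.4; "tx", "ty", "tz": the shift along the tool's x, y, z in mm; "wx", "wy", "wz": the turn, a rotation vector about the tool's x, y, z in rad. In form: [{"grip": .., "tx": .., "ty": .., "tz": .., "wx": .., "wy": .., "wz": ..}, ...]. A call has 1 to 10 rows; each row shifts and turns the commanded pose from where the row before left it, along the tool's axes as they then stand; what a row does not reach is not made up. A row lasts 1/12 s, in which the tool goes at most 41.7 mm and 7.16 degrees, less where a joint would pass 70% of its speed; a pose out of reach is approached as far as the arm can. A call is refused whole if a number of a shift passes 41.7 or a number of a turn 0.125, either way. A call with a gripper value outside its range is refused whole. The fingers move at their own pace and stop on an object; FORCE is the grip in N (left out, the last holds). Time passes only in rows, so rows that do not move let the fingers close. It gives the time, the measured TCP pose, the force and the opening at its end, in the units of the state.
- sense(): the state, without advancing time (a new reading comes with each control period).
- eyes.capture(name): name is "scene" or "top"; returns a dict with "pixels" (400x640x3 uint8, red, green, blue), "mtx" (3x3 intrinsics, pixels), "R" (3x3) and "t" (3): a world point X has camera coordinates R X + t. Camera axes: x right, y down, z forward; pixel columns grow to the right and rows downward; lengths in mm; the calibration is good to about 2 mm. A picture is of the moment at which its call begins. There is no depth.
- ctrl.finish_job(): hands the job in, once; it reports no verdict.
The state is a dict: "time_s": time; "joints": joint angles; "dq": joint speeds; "tau": joint torques, N m; "eef_pos": TCP position; "ee_rot": TCP orientation; "force": force on the tool from outside, world axes, zero at the start; "wrist_torque": the same for the moment, N m; "grip_width": opening from 0.0 (shut) to 1.0 (fully open).
Only numpy, scipy, OpenCV 4.12 (cv2) and the standard library are available. Lean on these libraries where they do the work, as an engineer would, in place of code of your own. Each camera call takes 0.05 s, during which the arm holds its last target.

## Working session

There is one attempt and no reset: what is moved stays moved. The work goes in short steps, Python scripts to look and compute and a shell command to move; the robot and the scene stay as the last step left them, time stands still between calls to the robot, and variables do not carry over. Pictures are saved under pics/ and viewed, and the job is handed in when it is done.

```bash
mkdir -p pics; ls
python3 - <<'E'
from rig import sense, eyes, ctrl
import cv2
s=sense()
for k,v in s.items(): print(k,v)
print(ctrl.pinch_z)
for n in ("scene","top"):
    c=eyes.capture(n); cv2.imwrite(f"pics/{n}0.png",c["pixels"][:,:,::-1])
    print(n,c["mtx"],c["R"],c["t"])
E
```

```text
pics
time_s 0.0
joints [ 1.03557843e+00  3.13423445e-01  1.49840832e+00 -4.36710182e-06
  1.33099503e+00 -2.23397905e-01]
dq [ 9.13191049e-04 -1.96957993e-05  1.46129008e-04  3.28993831e-04
  1.66181036e-03  3.48345857e-04]
tau [-1.00570614e-03 -4.12273264e+01 -2.59740150e+01 -2.78732768e-04
  4.23362508e-03 -2.76393291e-05]
eef_pos [160.93019357 499.43115399 201.55951028]
ee_rot [-0.69812407  0.69893583 -0.10995871  0.10963836]
force [0.37811582 0.06983673 0.65884849]
wrist_torque [ 0.01741443  0.05620057 -0.03675034]
grip_width 1.001675318495319
18.700000000000003
scene [[403.39855623   0.         314.75847575]
 [  0.         403.39855623 204.68780426]
 [  0.           0.           1.        ]] [[-0.89512495  0.44553193  0.01589439]
 [ 0.35405057  0.73209028 -0.58197253]
 [-0.27092347 -0.51531071 -0.8130531 ]] [ 489.78262038 -138.42305398 1408.37274542]
top [[432.60911957   0.         317.84628614]
 [  0.         432.60911957 196.50177349]
 [  0.           0.           1.        ]] [[ 0.01490993 -0.99982194 -0.01156643]
 [-0.99738576 -0.01405361 -0.07088124]
 [ 0.07070607  0.01259303 -0.9974177 ]] [5.49018766e-01 5.37728615e+02 1.20559499e+03]
```

View pics/scene0.png

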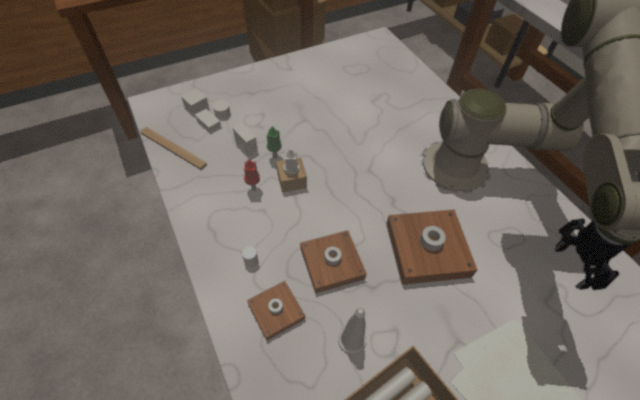

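View pics/top0.png

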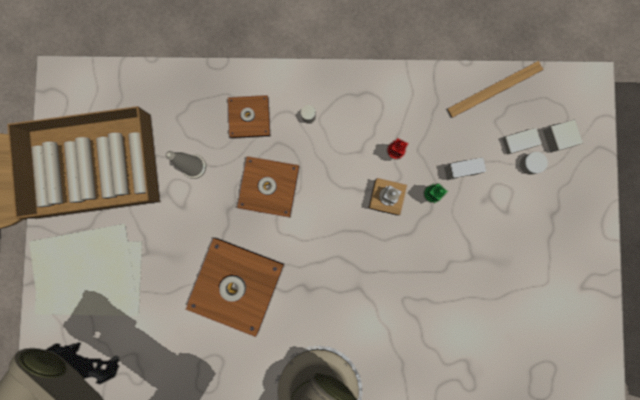

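The scene camera shows the light block with the white pinnacle at (291,165) and the three bases. The top view has the rack at (388,196), with green at (435,193) and red at (397,150) beside it, and the middle base at (267,186). I'll zoom in on these.

Run:
```python
import cv2, numpy as np
t=cv2.imread("pics/top0.png"); s=cv2.imread("pics/scene0.png")
def crop(im,x,y,w,h,f): return cv2.resize(im[y:y+h,x:x+w],None,fx=f,fy=f,interpolation=cv2.INTER_CUBIC)
a=crop(t,355,125,100,100,4); b=crop(t,225,145,100,100,4)
c=crop(s,240,125,100,75,4); d=crop(s,283,215,100,75,4)
cv2.imwrite("pics/z0.png",np.hstack([a,b])); cv2.imwrite("pics/z1.png",np.hstack([c,d]))
```

```text
(no output)
```

View pics/z0.png

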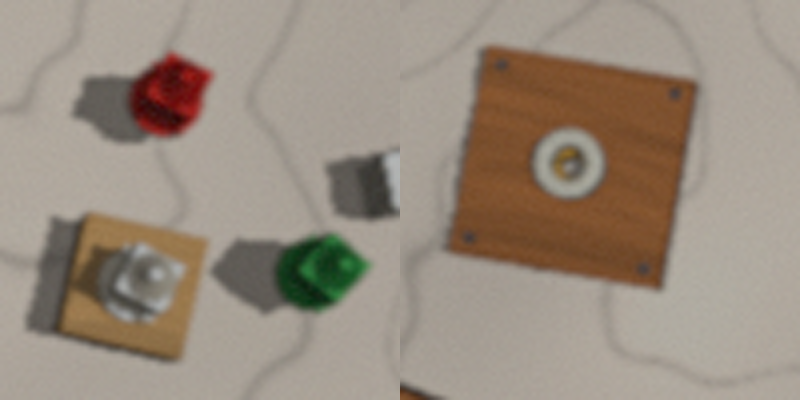

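View pics/z1.png

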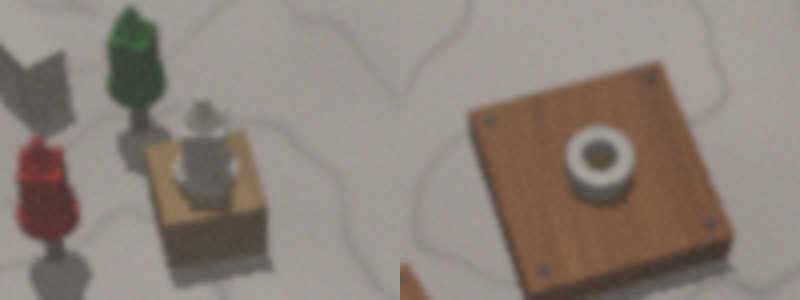

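```bash
cat > h.py <<'E'
import numpy as np, cv2
from rig import sense, eyes, ctrl
def grab(n,k=6):
    acc=0
    for _ in range(k):
        c=eyes.capture(n); acc=acc+c["pixels"].astype(float)
    c["pixels"]=acc/k
    return c
def proj(c,X):
    X=np.atleast_2d(X); p=X@c["R"].T+c["t"]; q=p@c["mtx"].T
    return q[:,:2]/q[:,2:]
def unproj(c,uv,z):
    uv=np.atleast_2d(uv).astype(float)
    d=np.c_[uv,np.ones(len(uv))]@np.linalg.inv(c["mtx"]).T@c["R"]
    o=-c["R"].T@c["t"]
    return o+d*((z-o[2])/d[:,2])[:,None]
E
python3 - <<'E'
from h import *
import pickle
d={n:grab(n,5) for n in("top","scene")}
pickle.dump(d,open("d0.pkl","wb"))
t=d["top"]["pixels"]
def crop(im,x,y,w,h,f): return cv2.resize(np.clip(im,0,255).astype(np.uint8)[y:y+h,x:x+w,::-1],None,fx=f,fy=f,interpolation=cv2.INTER_CUBIC)
a=crop(t,368,175,40,40,10); b=crop(t,257,176,20,20,20)
b=cv2.convertScaleAbs(b,alpha=1.3)
cv2.imwrite("pics/z2.png",np.hstack([a,b]))
E
```

```text
(no output)
```

View pics/z2.png

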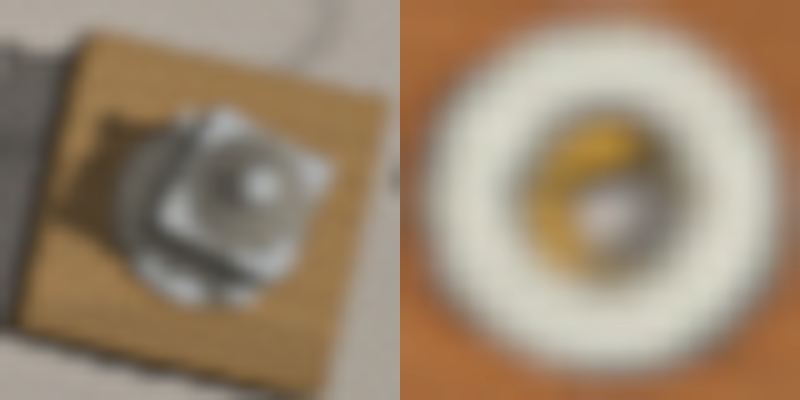

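```bash
cat > fit.py <<'E'
from h import *
import pickle
from scipy.optimize import minimize
d=pickle.load(open("d0.pkl","rb"))
def boxpts(x,y,yaw,a,h):
    c,s=np.cos(yaw),np.sin(yaw); P=[]
    for z in (0,h):
        for u,v in((1,1),(1,-1),(-1,-1),(-1,1)):
            P.append([x+a/2*(u*c-v*s),y+a/2*(u*s+v*c),z])
    return np.array(P)
def fit(c,mask,x0,a,h,S=8):
    # soft: minimise area mismatch of hull against mask, supersampled
    H,W=mask.shape
    def cost(p):
        hull=cv2.convexHull(proj(c,boxpts(*p,a,h)).astype(np.float32))[:,0]
        m=np.zeros(mask.shape,np.uint8)
        cv2.fillConvexPoly(m,np.round(((hull+0.5)*S-0.5-off)*16).astype(np.int32),255,shift=4)
        return np.count_nonzero((m>0)!=mask)/S/S
    off=0
    best=None
    for dy in (0,.15,-.15):
        r=minimize(cost,[x0[0],x0[1],x0[2]+dy],method="Nelder-Mead",options=dict(initial_simplex=np.array([[x0[0],x0[1],x0[2]+dy]]*4)+np.array([[0,0,0],[6,0,0],[0,6,0],[0,0,.15]]),xatol=.02,fatol=.02))
        if best is None or r.fun<best.fun: best=r
    return best
def seg(c,box,ref,S=8,thr=None):
    x,y,w,h=box
    im=c["pixels"].astype(np.float32)
    lab=cv2.cvtColor(im/255,cv2.COLOR_RGB2LAB)
    sat=lab[:,:,2]
    big=cv2.resize(sat,None,fx=S,fy=S,interpolation=cv2.INTER_CUBIC)
    return big
E
python3 - <<'E'
from fit import *
for n,bx in (("top",dict(base=(232,150,72,72),rack=(362,172,52,50))),("scene",dict(base=(296,226,75,70),rack=(270,148,44,48)))):
    c=d[n]; b=seg(c,None,None)
    for k,(x,y,w,h) in bx.items():
        m=np.zeros(b.shape,bool); sub=b[y*8:(y+h)*8,x*8:(x+w)*8]
        t,_=cv2.threshold(cv2.normalize(sub,None,0,255,cv2.NORM_MINMAX).astype(np.uint8),0,255,cv2.THRESH_OTSU)
        thr=sub.min()+t/255*(sub.max()-sub.min())
        mm=(sub>thr).astype(np.uint8)
        cs,_=cv2.findContours(mm,cv2.RETR_EXTERNAL,cv2.CHAIN_APPROX_NONE)
        cc=max(cs,key=cv2.contourArea); mm[:]=0; cv2.drawContours(mm,[cv2.convexHull(cc)],-1,1,-1)
        m[y*8:(y+h)*8,x*8:(x+w)*8]=mm>0
        uv=np.array([x+w/2,y+h/2])
        X=unproj(c,uv,30)[0]
        a,hh=(150,36) if k=="base" else (85,60)
        r=fit(c,m,[X[0],X[1],-.1 if 0 else 0.0],a,hh)
        print(n,k,"thr",thr,"area",m.sum()/64,r.x,np.degrees(r.x[2]),r.fun)
# collar ellipse in top
E
```

```text
Traceback (most recent call last):
  File "fit.py", line 26, in seg
    x,y,w,h=box
    ^^^^^^^
TypeError: cannot unpack non-iterable NoneType object
```

```bash
sed -i '/x,y,w,h=box/d' fit.py
cat > run1.py <<'E'
from fit import *
for n,bx in (("top",dict(base=(232,150,72,72),rack=(362,172,52,50))),("scene",dict(base=(296,226,75,70),rack=(270,148,44,48)))):
    c=d[n]; b=seg(c,None,None)
    for k,(x,y,w,h) in bx.items():
        m=np.zeros(b.shape,bool); sub=b[y*8:(y+h)*8,x*8:(x+w)*8]
        t,_=cv2.threshold(cv2.normalize(sub,None,0,255,cv2.NORM_MINMAX).astype(np.uint8),0,255,cv2.THRESH_OTSU)
        thr=sub.min()+t/255*(sub.max()-sub.min())
        mm=(sub>thr).astype(np.uint8)
        cs,_=cv2.findContours(mm,cv2.RETR_EXTERNAL,cv2.CHAIN_APPROX_NONE)
        cc=max(cs,key=cv2.contourArea); mm[:]=0; cv2.drawContours(mm,[cv2.convexHull(cc)],-1,1,-1)
        m[y*8:(y+h)*8,x*8:(x+w)*8]=mm>0
        X=unproj(c,np.array([x+w/2,y+h/2]),30)[0]
        a,hh=(150,36) if k=="base" else (85,60)
        r=fit(c,m,[X[0],X[1],-0.2],a,hh)
        print(n,k,"thr",thr,"area",m.sum()/64,r.x,np.degrees(r.x[2]),r.fun)
E
python3 run1.py
```

```text
top base thr 16.530052 area 2776.109375 [ 5.64401144e+02  1.50626555e+02 -1.77436755e-01] -10.166377176765723 147.859375
top rack thr 15.197018 area 997.71875 [ 5.39905083e+02 -1.85774473e+02 -2.10265242e-01] -12.047310959599486 82.09375
scene base thr 10.828281 area 2504.265625 [ 5.61595472e+02  1.38349971e+02 -1.92154659e-01] -11.009650958232704 286.59375
scene rack thr 9.975425 area 568.890625 [ 5.38325248e+02 -1.98738507e+02 -2.63111841e-01] -15.075198013019364 277.953125
```

```bash
cat > ov.py <<'E'
from fit import *
import sys
def ov(fn,sets,crops,f=4,dd=d):
    out=[]
    for n,(x,y,w,h) in crops:
        im=np.clip(dd[n]["pixels"],0,255).astype(np.uint8)[y:y+h,x:x+w,::-1]
        im=cv2.resize(im,None,fx=f,fy=f,interpolation=cv2.INTER_CUBIC)
        for P,closed,col in sets:
            q=((proj(dd[n],P)+.5-[x,y])*f-.5)
            cv2.polylines(im,[np.round(q*8).astype(np.int32)],closed,col,1,cv2.LINE_AA,shift=3)
        out.append(im)
    cv2.imwrite(fn,np.hstack(out))
def sq(x,y,yaw,a,z): return boxpts(x,y,yaw,a,z)[4:]
def circ(x,y,r,z):
    t=np.linspace(0,2*np.pi,60); return np.c_[x+r*np.cos(t),y+r*np.sin(t),t*0+z]
def baseset(x,y,yaw): return [(sq(x,y,yaw,150,36),True,(0,255,0)),(sq(x,y,yaw,150,0),True,(255,0,0)),(circ(x,y,24,60),True,(0,0,255)),(circ(x,y,12.5,60),True,(0,0,255))]
E
python3 - <<'E'
from ov import *
ov("pics/o1.png",baseset(564.4,150.6,-.1774),[("top",(230,145,80,80)),("scene",(290,220,90,80))],f=4)
E
```

```text
(no output)
```

View pics/o1.png

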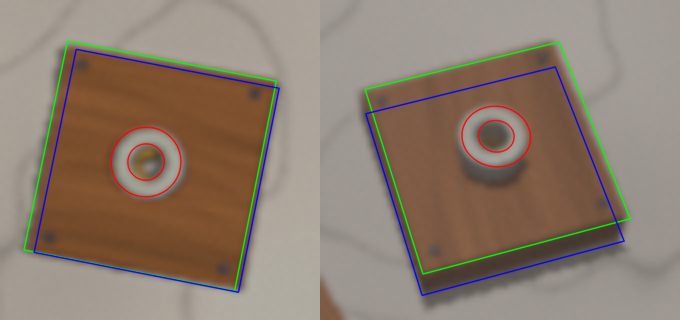

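```bash
cat > ed.py <<'E'
from ov import *
from scipy.ndimage import map_coordinates
def gradim(c,sig=0.8):
    im=cv2.GaussianBlur(c["pixels"].astype(np.float32),(0,0),sig)
    gx=cv2.Sobel(im,cv2.CV_32F,1,0); gy=cv2.Sobel(im,cv2.CV_32F,0,1)
    return gx,gy
def dens(P,closed,step):
    Q=np.vstack([P,P[:1]]) if closed else P
    out=[]
    for a,b in zip(Q[:-1],Q[1:]):
        k=max(2,int(np.linalg.norm(b-a)/step)); t=(np.arange(k)+.5)/k
        out.append(a+(b-a)*t[:,None])
    return np.vstack(out)
def score(c,g,P,closed,step=2):
    D=dens(P,closed,step); u=proj(c,D); 
    # normals from tangent
    eps=dens(P,closed,step); Q=np.vstack([P,P[:1]]) if closed else P
    T=[]
    for a,b in zip(Q[:-1],Q[1:]):
        k=max(2,int(np.linalg.norm(b-a)/step)); p=proj(c,np.array([a,b])); t=(p[1]-p[0]); t=t/np.linalg.norm(t); T+= [t]*k
    T=np.array(T); N=np.c_[-T[:,1],T[:,0]]
    s=0
    v=[np.stack([map_coordinates(g[i][:,:,ch],[u[:,1],u[:,0]],order=1) for i in(0,1)],1) for ch in range(3)]
    dd=np.array([np.abs((w*N).sum(1)) for w in v]).max(0)
    return np.minimum(dd,150).mean()
def fitedges(cams,model,x0,steps=(3,3,.05),D=None):
    D=D or d; gs={n:gradim(D[n]) for n in cams}
    def cost(p): return -sum(sum(w*score(D[n],gs[n],P,cl) for P,cl,w in model(n,*p)) for n in cams)
    best=None
    rng=np.random.default_rng(0)
    for i in range(12):
        x=np.array(x0)+rng.normal(size=len(x0))*np.array(steps)*(i>0)*.7
        S=np.vstack([x]+[x+np.eye(len(x0))[j]*steps[j] for j in range(len(x0))])
        r=minimize(cost,x,method="Nelder-Mead",options=dict(initial_simplex=S,xatol=.01,fatol=.01))
        if best is None or r.fun<best.fun: best=r
    return best
E
cat > run2.py <<'E'
from ed import *
def mb(n,x,y,yaw): return [(sq(x,y,yaw,150,36),True,1),(circ(x,y,24,60),True,1)]
def mr(n,x,y,yaw): return [(sq(x,y,yaw,85,60),True,1)]
def mp(n,x,y,yaw): return [(sq(x,y,yaw,34,126),True,1),(sq(x,y,yaw,40,78),True,.6),(circ(x,y,26,70),True,.5)]
for cams in (["top"],["scene"],["top","scene"]):
    for nm,m,x0 in(("base",mb,(564,150.5,-.177)),("rack",mr,(540,-186,-.21)),("pin",mp,(540,-186,-.5))):
        r=fitedges(cams,m,x0); print(cams,nm,r.x.round(2),np.degrees(r.x[2]).round(2),-r.fun)
E
python3 run2.py
```

```text
['top'] base [ 5.640e+02  1.505e+02 -1.800e-01] -10.14 nan
['top'] rack [ 5.3805e+02 -1.8352e+02 -2.1000e-01] -12.02 142.53447882116583
['top'] pin [ 5.40e+02 -1.86e+02 -5.00e-01] -28.65 nan
['scene'] base [ 5.640e+02  1.505e+02 -1.800e-01] -10.14 nan
['scene'] rack [ 5.4485e+02 -1.8449e+02 -2.6000e-01] -15.06 104.4018156984463
['scene'] pin [ 5.40e+02 -1.86e+02 -5.00e-01] -28.65 nan
['top', 'scene'] base [ 5.640e+02  1.505e+02 -1.800e-01] -10.14 nan
['top', 'scene'] rack [ 5.3859e+02 -1.8340e+02 -2.2000e-01] -12.46 224.98298125278703
['top', 'scene'] pin [ 5.40e+02 -1.86e+02 -5.00e-01] -28.65 naned.py:20: RuntimeWarning: invalid value encountered in divide
  k=max(2,int(np.linalg.norm(b-a)/step)); p=proj(c,np.array([a,b])); t=(p[1]-p[0]); t=t/np.linalg.norm(t); T+= [t]*k
```

```bash
sed -i 's/t=np.linspace(0,2\*np.pi,60)/t=np.linspace(0,2*np.pi,60,endpoint=False)/' ov.py
cat >> run2.py <<'E'
    x=r.x
    p=x; ov("pics/o2_%s.png"%"".join(cams),[(P,cl,(0,255,0)) for P,cl,w in mp(0,*p)],[("top",(368,175,40,40)),("scene",(270,148,40,40))],f=10)
E
python3 run2.py
```

```text
['top'] base [ 5.6374e+02  1.4859e+02 -1.6000e-01] -9.23 299.25107152914444
['top'] rack [ 5.3805e+02 -1.8352e+02 -2.1000e-01] -12.02 142.53447882116583
['top'] pin [ 5.3938e+02 -1.8539e+02 -4.4000e-01] -24.97 217.88411548193648
['scene'] base [ 5.6867e+02  1.4865e+02 -1.6000e-01] -9.3 290.2995537426871
['scene'] rack [ 5.4485e+02 -1.8449e+02 -2.6000e-01] -15.06 104.4018156984463
['scene'] pin [ 5.4117e+02 -1.8390e+02 -4.4000e-01] -25.31 127.06680792548254
['top', 'scene'] base [ 5.6691e+02  1.4881e+02 -1.6000e-01] -9.14 574.1758130880656
['top', 'scene'] rack [ 5.3859e+02 -1.8340e+02 -2.2000e-01] -12.46 224.98298125278703
['top', 'scene'] pin [ 5.3952e+02 -1.8485e+02 -4.4000e-01] -25.1 340.7475291937255
```

View pics/o2_top.png

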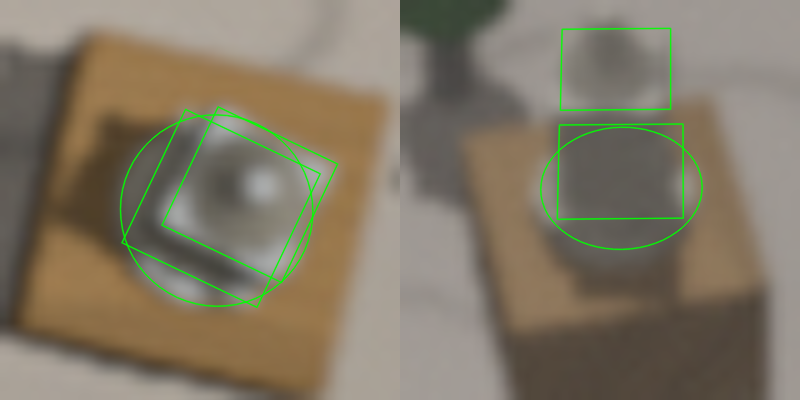

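View pics/o2_topscene.png

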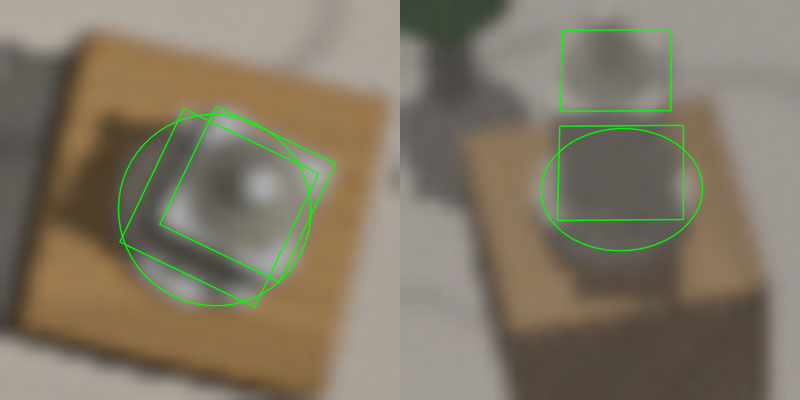

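```bash
cat >> h.py <<'E'
from scipy.spatial.transform import Rotation as Ro
def st():
    s=sense(); q=s["ee_rot"]; R=Ro.from_quat([q[1],q[2],q[3],q[0]])
    return s,R
def plan(tgt,ang,show=True):
    """tgt TCP xyz, ang: desired world angle (deg, mod 180) of tool z axis; tool y straight down"""
    s,R=st(); M=R.as_matrix()
    cur=np.degrees(np.arctan2(M[1,2],M[0,2]))
    a=(ang-cur+90)%180-90
    dl=M.T@(np.array(tgt)-s["eef_pos"])
    print("t",round(s["time_s"],2),"tcp",s["eef_pos"].round(1),"zang %.1f"%cur,"tilt",(M[:,1]).round(4),"F",s["force"].round(1),"w",round(s["grip_width"],3),"q",s["joints"].round(2))
    print("shift in current tool axes",dl.round(1),"turn about world z deg %.1f => wy %.3f rad"%(a,-np.radians(a)))
E
python3 -c "
from h import *
plan([539.5,-185,140],-26); plan([539.5,-185,140],64)
_,R=st(); print(R.as_matrix().round(3))"
```

```text
t 0.6 tcp [161.1 499.7 202.1] zang 72.1 tilt [-0. -0. -1.] F [-0.1  0.3 -0.2] w 0.997 q [ 1.04  0.31  1.5  -0.    1.33 -0.22]
shift in current tool axes [ 570.2   62.1 -535.6] turn about world z deg 81.9 => wy -1.429 rad
t 0.6 tcp [161.1 499.7 202.1] zang 72.1 tilt [-0. -0. -1.] F [-0.1  0.3 -0.2] w 0.997 q [ 1.04  0.31  1.5  -0.    1.33 -0.22]
shift in current tool axes [ 570.2   62.1 -535.6] turn about world z deg -8.1 => wy 0.142 rad
[[ 0.952 -0.     0.307]
 [-0.307 -0.     0.952]
 [ 0.    -1.    -0.   ]]
```

```bash
python3 -m handwheel '[{"grip":60,"tx":28.5,"tz":-26.8},{"tx":28.5,"tz":-26.8},{"tx":28.5,"tz":-26.8},{"tx":28.5,"tz":-26.8},{"tx":28.5,"tz":-26.8},{"tx":28.5,"tz":-26.8},{"tx":28.5,"tz":-26.8},{"tx":28.5,"tz":-26.8},{"tx":28.5,"tz":-26.8},{"tx":28.5,"tz":-26.8}]' 60
python3 -m handwheel '[{"tx":28.5,"tz":-26.8},{"tx":28.5,"tz":-26.8},{"tx":28.5,"tz":-26.8},{"tx":28.5,"tz":-26.8},{"tx":28.5,"tz":-26.8},{"tx":28.5,"tz":-26.8},{"tx":28.5,"tz":-26.8},{"tx":28.5,"tz":-26.8},{"tx":28.5,"tz":-26.8},{"tx":28.5,"tz":-26.8}]'
python3 -c "
from h import *
plan([539.5,-185,150],64)"
```

```text
t 0.6 tcp [161.1 499.7 202.1] zang 72.1 tilt [-0. -0. -1.] F [-0.1  0.3 -0.2] w 0.997 q [ 1.04  0.31  1.5  -0.    1.33 -0.22]
shift in current tool axes [ 570.2   52.1 -535.6] turn about world z deg -8.1 => wy 0.142 radinvalid input
invalid input
```

```bash
python3 -m handwheel '[{"grip":60,"tx":28.5,"ty":0,"tz":-26.8,"wx":0,"wy":0,"wz":0}]' 60
```

```text
time_s: 0.68
eef_pos: [178.5, 467.8, 201.7]
ee_rot: [0.699, -0.698, 0.109, -0.108]
force: [0.5, 0.4, 0.5]
grip_width: 0.885
```

```bash
python3 -m handwheel '[{"grip":60,"tx":28.5,"ty":0,"tz":-26.8,"wx":0,"wy":0,"wz":0},{"grip":60,"tx":28.5,"ty":0,"tz":-26.8,"wx":0,"wy":0,"wz":0},{"grip":60,"tx":28.5,"ty":0,"tz":-26.8,"wx":0,"wy":0,"wz":0},{"grip":60,"tx":28.5,"ty":0,"tz":-26.8,"wx":0,"wy":0,"wz":0},{"grip":60,"tx":28.5,"ty":0,"tz":-26.8,"wx":0,"wy":0,"wz":0},{"grip":60,"tx":28.5,"ty":0,"tz":-26.8,"wx":0,"wy":0,"wz":0},{"grip":60,"tx":28.5,"ty":0,"tz":-26.8,"wx":0,"wy":0,"wz":0},{"grip":60,"tx":28.5,"ty":0,"tz":-26.8,"wx":0,"wy":0,"wz":0},{"grip":60,"tx":28.5,"ty":0,"tz":-26.8,"wx":0,"wy":0,"wz":0},{"grip":60,"tx":28.5,"ty":0,"tz":-26.8,"wx":0,"wy":0,"wz":0}]'
python3 -m handwheel '[{"grip":60,"tx":28.5,"ty":0,"tz":-26.8,"wx":0,"wy":0,"wz":0},{"grip":60,"tx":28.5,"ty":0,"tz":-26.8,"wx":0,"wy":0,"wz":0},{"grip":60,"tx":28.5,"ty":0,"tz":-26.8,"wx":0,"wy":0,"wz":0},{"grip":60,"tx":28.5,"ty":0,"tz":-26.8,"wx":0,"wy":0,"wz":0},{"grip":60,"tx":28.5,"ty":0,"tz":-26.8,"wx":0,"wy":0,"wz":0},{"grip":60,"tx":28.5,"ty":0,"tz":-26.8,"wx":0,"wy":0,"wz":0},{"grip":60,"tx":28.5,"ty":0,"tz":-26.8,"wx":0,"wy":0,"wz":0},{"grip":60,"tx":28.5,"ty":0,"tz":-26.8,"wx":0,"wy":0,"wz":0},{"grip":60,"tx":28.5,"ty":0,"tz":-26.8,"wx":0,"wy":0,"wz":0}]'
python3 -c "
from h import *
plan([539.5,-185,202],64)"
```

```text
time_s: 1.52
eef_pos: [369.6, 121.1, 202.4]
ee_rot: [0.699, -0.698, 0.11, -0.11]
force: [1.5, -0.2, 0.5]
grip_width: 0.699
time_s: 2.27
eef_pos: [539.7, -187.2, 202.1]
ee_rot: [0.699, -0.699, 0.11, -0.11]
force: [1.0, 1.5, 1.0]
grip_width: 0.702
t 2.27 tcp [ 539.7 -187.2  202.1] zang 72.1 tilt [ 1.e-04  0.e+00 -1.e+00] F [1.  1.5 1. ] w 0.702 q [-0.54  0.42  1.35  0.    1.37 -1.8 ]
shift in current tool axes [-0.9  0.1  2.1] turn about world z deg -8.1 => wy 0.142 rad
```

```bash
python3 -m handwheel '[{"grip":60,"tx":-0.9,"ty":20,"tz":2.1,"wx":0,"wy":0,"wz":0},{"grip":60,"tx":0,"ty":20,"tz":0,"wx":0,"wy":0.071,"wz":0},{"grip":60,"tx":0,"ty":5,"tz":0,"wx":0,"wy":0.071,"wz":0},{"grip":60,"tx":0,"ty":0,"tz":0,"wx":0,"wy":0,"wz":0}]'
python3 -c "
from h import *
import pickle
plan([539.5,-185,88],64)
d={n:grab(n,2) for n in('top','scene')}; pickle.dump(d,open('d1.pkl','wb'))
from ov import *
ov('pics/p1.png',[],[('top',(350,155,80,80)),('scene',(255,120,80,80))],f=5,dd=d)"
```

```text
time_s: 2.6
eef_pos: [538.2, -182.8, 155.3]
ee_rot: [0.689, -0.688, 0.161, -0.159]
force: [0.3, 0.4, 0.9]
grip_width: 0.7
t 2.6 tcp [ 538.2 -182.8  155.3] zang 63.8 tilt [-0.003   0.0018 -1.    ] F [0.3 0.4 0.9] w 0.7 q [-0.53  0.45  1.43  0.    1.27 -1.65]
shift in current tool axes [ 2.4 67.2 -1.4] turn about world z deg 0.2 => wy -0.003 rad
```

View pics/p1.png

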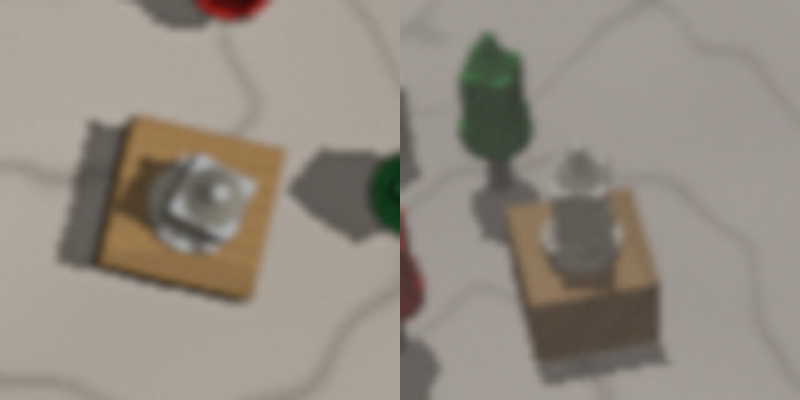

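```bash
python3 -c "
from ov import *
D=pickle.load(open('d1.pkl','rb'))
ov('pics/p2.png',[],[('top',(350,155,80,80)),('scene',(255,110,80,80))],f=5,dd=D)"
```

```text
(no output)
```

View pics/p2.png

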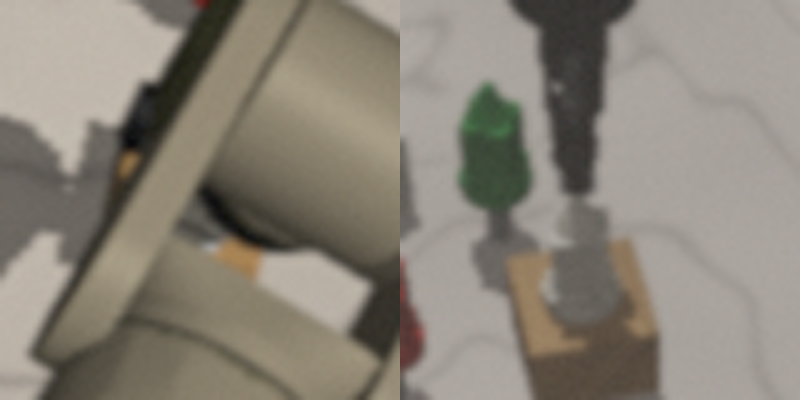

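```bash
python3 -m handwheel '[{"grip":60,"tx":0,"ty":15,"tz":0,"wx":0,"wy":0,"wz":0},{"grip":60,"tx":0,"ty":10,"tz":0,"wx":0,"wy":0,"wz":0},{"grip":60,"tx":0,"ty":0,"tz":0,"wx":0,"wy":0,"wz":0},{"grip":60,"tx":0,"ty":0,"tz":0,"wx":0,"wy":0,"wz":0}]'
python3 -c "
from ov import *
plan([539.5,-185,88],64)
D={n:grab(n,2) for n in('scene',)}; pickle.dump(D,open('d2.pkl','wb'))
s,R=st(); p=s['eef_pos']
L=[(np.array([p,p+[0,0,60]]),False,(0,0,255)),(np.array([[539.5,-185,78],[539.5,-185,152]]),False,(0,255,0))]
ov('pics/p3.png',L,[('scene',(255,110,80,80))],f=8,dd=D)"
```

```text
time_s: 3.13
eef_pos: [538.9, -183.0, 132.1]
ee_rot: [0.689, -0.689, 0.159, -0.159]
force: [-0.5, -0.1, 0.4]
grip_width: 0.7
t 3.13 tcp [ 538.9 -183.   132.1] zang 64.0 tilt [-5.e-04  2.e-04 -1.e+00] F [-0.5 -0.1  0.4] w 0.7 q [-0.53  0.47  1.46 -0.    1.21 -1.65]
shift in current tool axes [ 1.5 44.1 -1.5] turn about world z deg -0.0 => wy 0.001 rad
```

View pics/p3.png

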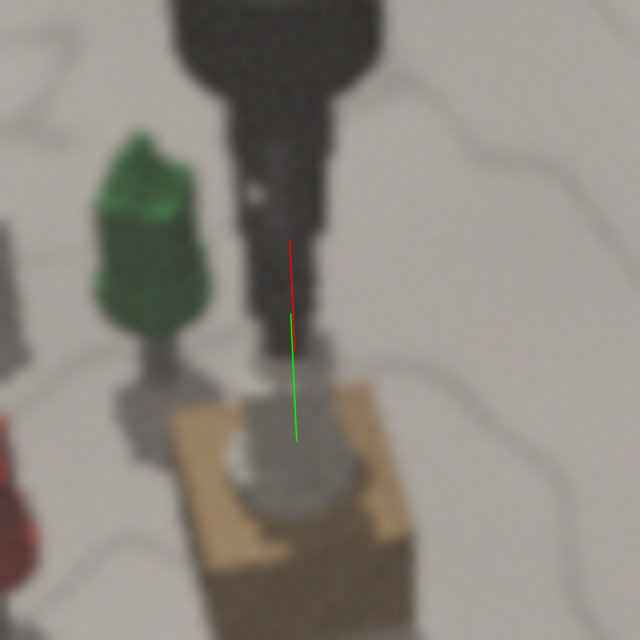

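```bash
python3 -c "
from ov import *
p=np.array([161.1,499.7,202.1]); a=np.radians(72.1); z=np.array([np.cos(a),np.sin(a),0]); x=np.array([np.sin(a),-np.cos(a),0])
L=[(np.array([p+[0,0,i]-50*z,p+[0,0,i]+50*z]),False,(0,0,255)) for i in (0,)]+[(np.array([p-11*x,p+11*x]),False,(0,0,255)),(np.array([p,p+[0,0,60]]),False,(0,255,0))]
ov('pics/p4.png',L,[('top',(50,330,70,70)),('scene',(540,200,100,100))],f=7 if 0 else 5,dd=d) if 0 else None
ov('pics/p4.png',L,[('top',(50,320,80,80)),('scene',(550,210,80,80))],f=5,dd=d)"
```

```text
(no output)
```

View pics/p4.png

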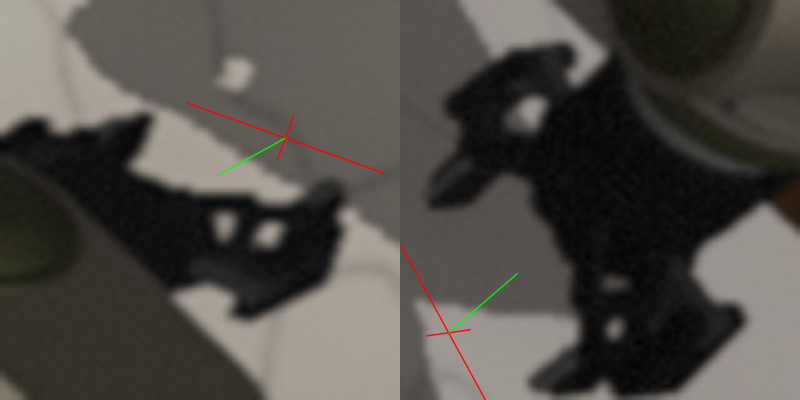

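```bash
python3 -c "
from fit import *
def tri(a,b):
    P=[d[n]['mtx']@np.c_[d[n]['R'],d[n]['t']] for n in('top','scene')]
    X=cv2.triangulatePoints(P[0],P[1],np.array(a,float).reshape(2,1),np.array(b,float).reshape(2,1)); X=(X[:3]/X[3]).ravel()
    return X.round(1), (proj(d['top'],X)-a).round(1),(proj(d['scene'],X)-b).round(1)
for a in((80,344),(118,358),(98,382)):
  for b in((557,248),(578,287)): print(a,b,tri(a,b))
"
```

```text
(80, 344) (557, 248) (array([217.9, 475.5, 345.5]), array([[ 4.6, -5.7]]), array([[ 8.6, -1.3]]))
(80, 344) (578, 287) (array([177.4, 542. , 241.6]), array([[-0.2,  0.2]]), array([[-0.4,  0. ]]))
(118, 358) (557, 248) (array([150. , 450.6, 247.9]), array([[-0.2,  0.2]]), array([[-0.3,  0. ]]))
(118, 358) (578, 287) (array([ 99.1, 523.6, 124. ]), array([[-6.6,  5.4]]), array([[-9.3,  0.6]]))
(98, 382) (557, 248) (array([130.6, 465.5, 272.1]), array([[  7.5, -11.6]]), array([[16.3, -3.4]]))
(98, 382) (578, 287) (array([ 68.3, 539.9, 135.9]), array([[ 4. , -4.6]]), array([[ 7.3, -1. ]]))
```

```bash
python3 -c "
from ov import *
ov('pics/p5.png',[],[('top',(45,335,80,60)),('scene',(545,210,80,60))],f=5,dd=d)
im=cv2.imread('pics/p5.png'); cv2.imwrite('pics/p5.png',cv2.convertScaleAbs(im,alpha=3))"
```

```text
(no output)
```

View pics/p5.png

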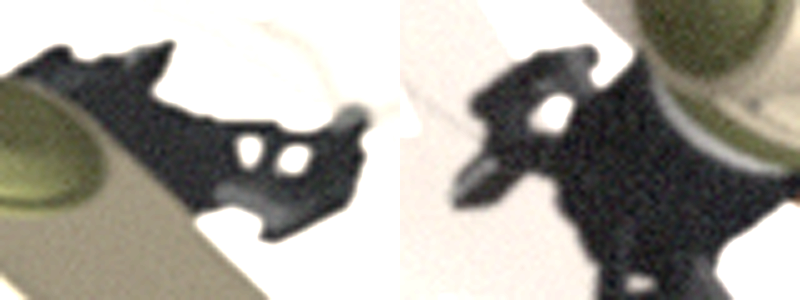

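```bash
python3 -m handwheel '[{"grip":60,"tx":0,"ty":11,"tz":-1.5,"wx":0,"wy":0,"wz":0},{"grip":60,"tx":0,"ty":11,"tz":0,"wx":0,"wy":0,"wz":0},{"grip":60,"tx":0,"ty":11,"tz":0,"wx":0,"wy":0,"wz":0},{"grip":60,"tx":0,"ty":10,"tz":0,"wx":0,"wy":0,"wz":0},{"grip":60,"tx":0,"ty":0,"tz":0,"wx":0,"wy":0,"wz":0},{"grip":60,"tx":0,"ty":0,"tz":0,"wx":0,"wy":0,"wz":0}]'
python3 -c "
from ov import *
plan([539.5,-185,88],64)
D={n:grab(n,2) for n in('scene',)}; pickle.dump(D,open('d3.pkl','wb'))
s,R=st(); p=s['eef_pos']
L=[(np.array([p,p+[0,0,60]]),False,(0,0,255))]
ov('pics/p6.png',L,[('scene',(255,110,80,80))],f=7,dd=D)"
```

```text
time_s: 3.73
eef_pos: [538.0, -184.2, 88.3]
ee_rot: [0.689, -0.689, 0.16, -0.159]
force: [-0.4, -0.2, 0.3]
grip_width: 0.697
t 3.73 tcp [ 538.  -184.2   88.3] zang 64.0 tilt [-1.2e-03  7.0e-04 -1.0e+00] F [-0.4 -0.2  0.3] w 0.697 q [-0.54  0.52  1.51  0.    1.12 -1.65]
shift in current tool axes [ 1.7  0.3 -0. ] turn about world z deg -0.0 => wy 0.000 rad
```

View pics/p6.png

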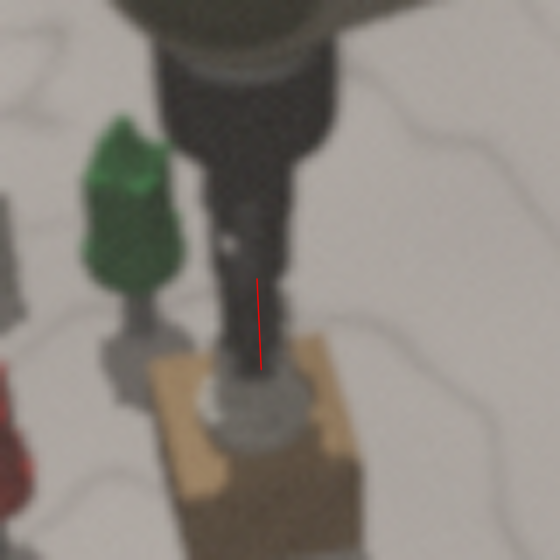

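```bash
python3 -m handwheel '[{"grip":20,"tx":0,"ty":0,"tz":0,"wx":0,"wy":0,"wz":0},{"grip":20,"tx":0,"ty":0,"tz":0,"wx":0,"wy":0,"wz":0},{"grip":20,"tx":0,"ty":0,"tz":0,"wx":0,"wy":0,"wz":0},{"grip":20,"tx":0,"ty":0,"tz":0,"wx":0,"wy":0,"wz":0},{"grip":20,"tx":0,"ty":0,"tz":0,"wx":0,"wy":0,"wz":0},{"grip":20,"tx":0,"ty":0,"tz":0,"wx":0,"wy":0,"wz":0},{"grip":20,"tx":0,"ty":0,"tz":0,"wx":0,"wy":0,"wz":0},{"grip":20,"tx":0,"ty":0,"tz":0,"wx":0,"wy":0,"wz":0}]' 50
python3 -c "
from ov import *
plan([539.5,-185,88],64)
D={n:grab(n,2) for n in('scene',)}; pickle.dump(D,open('d4.pkl','wb'))
ov('pics/p7.png',[],[('scene',(255,110,80,80))],f=7,dd=D)"
```

```text
time_s: 4.5
eef_pos: [538.6, -184.5, 89.9]
ee_rot: [-0.689, 0.689, -0.159, 0.159]
force: [-1.8, 1.8, 5.0]
grip_width: 0.378
t 4.5 tcp [ 538.6 -184.5   89.9] zang 64.0 tilt [ 1.e-03 -6.e-04 -1.e+00] F [-1.8  1.8  5. ] w 0.378 q [-0.54  0.52  1.51 -0.    1.12 -1.65]
shift in current tool axes [ 1.1  1.9 -0. ] turn about world z deg -0.0 => wy 0.000 rad
```

View pics/p7.png

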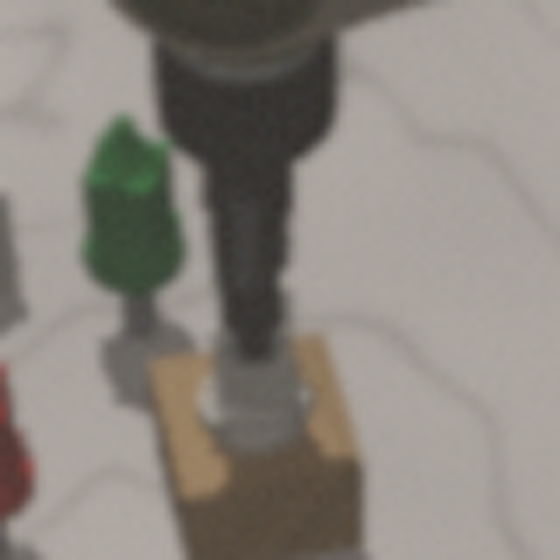

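```bash
python3 -c "
from ov import *
D=pickle.load(open('d4.pkl','rb'))
a=np.radians(64); zz=np.array([np.cos(a),np.sin(a),0]); xx=np.array([np.sin(a),-np.cos(a),0])
c=np.array([539.5,-185,0]); L=[]
for z,w in((78,20),(90,17),(126,17)):
    L.append((np.array([c+zz*17+[0,0,z]-xx*w,c+zz*17+[0,0,z]+xx*w]),False,(0,255,0)))
L.append((circ(c[0],c[1],16,152),True,(0,0,255)))
ov('pics/p8.png',L,[('scene',(270,140,40,40))],f=14,dd=D)"
```

```text
(no output)
```

View pics/p8.png

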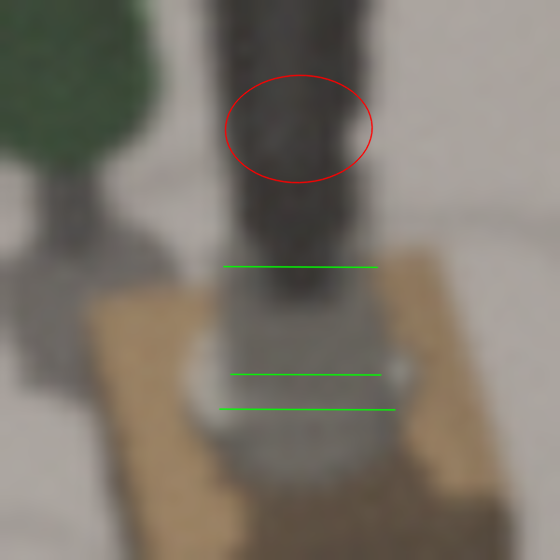

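```bash
python3 -c "
from ov import *
a=np.radians(64); zz=np.array([np.cos(a),np.sin(a),0])
c=np.array([539.5,-185,0])
for off in (17,25,38,42):
  for z in (90,117,163,190,220,240): print(off,z,proj(d['scene'],c+zz*off+[0,0,z]).round(1))
s,R=st(); print(s['wrist_torque'],s['tau'])
"
```

```text
17 90 [[291.3 166.3]]
17 117 [[291.1 160.5]]
17 163 [[290.6 150.3]]
17 190 [[290.3 144. ]]
17 220 [[289.9 136.7]]
17 240 [[289.7 131.6]]
25 90 [[291.3 168.2]]
25 117 [[291.  162.5]]
25 163 [[290.5 152.2]]
25 190 [[290.2 145.9]]
25 220 [[289.9 138.7]]
25 240 [[289.6 133.6]]
38 90 [[291.2 171.3]]
38 117 [[290.9 165.6]]
38 163 [[290.4 155.5]]
38 190 [[290.1 149.2]]
38 220 [[289.7 141.9]]
38 240 [[289.5 136.9]]
42 90 [[291.1 172.3]]
42 117 [[290.9 166.6]]
42 163 [[290.4 156.5]]
42 190 [[290.  150.2]]
42 220 [[289.7 142.9]]
42 240 [[289.4 137.9]]
[0.09945437 0.26902233 0.02179175] [-4.10454897e-01 -4.47409666e+01 -2.22529829e+01  4.51903717e-03
 -4.27974360e-01 -2.37504195e-02]
```

```bash
python3 -m handwheel '[{"grip":20,"tx":0,"ty":-4,"tz":0,"wx":0,"wy":0,"wz":0},{"grip":20,"tx":0,"ty":-6,"tz":0,"wx":0,"wy":0,"wz":0},{"grip":20,"tx":0,"ty":-10,"tz":0,"wx":0,"wy":0,"wz":0},{"grip":20,"tx":0,"ty":-15,"tz":0,"wx":0,"wy":0,"wz":0},{"grip":20,"tx":0,"ty":-15,"tz":0,"wx":0,"wy":0,"wz":0},{"grip":20,"tx":0,"ty":-15,"tz":0,"wx":0,"wy":0,"wz":0},{"grip":20,"tx":0,"ty":-5,"tz":0,"wx":0,"wy":0,"wz":0},{"grip":20,"tx":0,"ty":0,"tz":0,"wx":0,"wy":0,"wz":0},{"grip":20,"tx":0,"ty":0,"tz":0,"wx":0,"wy":0,"wz":0}]'
python3 -c "
from ov import *
plan([563.7,148.6,160],64)
D={n:grab(n,2) for n in('scene','top')}; pickle.dump(D,open('d5.pkl','wb'))
s,R=st(); x,y,z=s['eef_pos']; f=z-81.9; a=np.radians(-26)
L=[(sq(x,y,a,34,f+118),True,(0,255,0)),(sq(x,y,a,34,f+70),True,(0,255,0)),(circ(x,y,26,f+62),True,(255,0,0)),(sq(x,y,a,14,f),True,(0,0,255)),(circ(x,y,16,f+144),True,(0,0,255))]
ov('pics/p9.png',L,[('scene',(255,110,80,80)),('top',(350,155,80,80))],f=5,dd=D)"
```

```text
time_s: 5.35
eef_pos: [538.1, -184.3, 158.8]
ee_rot: [0.689, -0.689, 0.159, -0.159]
force: [-0.1, -0.3, -1.1]
grip_width: 0.378
t 5.35 tcp [ 538.1 -184.3  158.8] zang 64.0 tilt [-4.e-04  2.e-04 -1.e+00] F [-0.1 -0.3 -1.1] w 0.378 q [-0.54  0.44  1.43 -0.    1.27 -1.65]
shift in current tool axes [-122.9   -1.2  310.4] turn about world z deg 0.0 => wy -0.000 rad
```

View pics/p9.png

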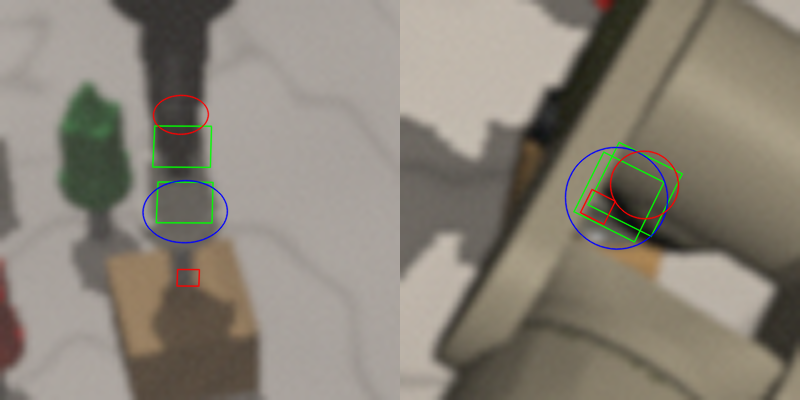

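```bash
python3 -m handwheel '[{"grip":20,"tx":-6,"ty":-1,"tz":15,"wx":0,"wy":0,"wz":0},{"grip":20,"tx":-12.2,"ty":-1,"tz":31,"wx":0,"wy":0,"wz":0},{"grip":20,"tx":-12.2,"ty":-1,"tz":31,"wx":0,"wy":0,"wz":0},{"grip":20,"tx":-12.2,"ty":-1,"tz":31,"wx":0,"wy":0,"wz":0},{"grip":20,"tx":-12.2,"ty":-1,"tz":31,"wx":0,"wy":0,"wz":0},{"grip":20,"tx":-12.2,"ty":0,"tz":31,"wx":0,"wy":0,"wz":0},{"grip":20,"tx":-12.2,"ty":0,"tz":31,"wx":0,"wy":0,"wz":0},{"grip":20,"tx":-12.2,"ty":0,"tz":31,"wx":0,"wy":0,"wz":0},{"grip":20,"tx":-12.2,"ty":0,"tz":31,"wx":0,"wy":0,"wz":0},{"grip":20,"tx":-12.2,"ty":0,"tz":31,"wx":0,"wy":0,"wz":0}]'
python3 -m handwheel '[{"grip":20,"tx":-6,"ty":0,"tz":15,"wx":0,"wy":0,"wz":0},{"grip":20,"tx":0,"ty":0,"tz":0,"wx":0,"wy":0,"wz":0},{"grip":20,"tx":0,"ty":0,"tz":0,"wx":0,"wy":0,"wz":0},{"grip":20,"tx":0,"ty":0,"tz":0,"wx":0,"wy":0,"wz":0},{"grip":20,"tx":0,"ty":0,"tz":0,"wx":0,"wy":0,"wz":0}]'
python3 -c "
from ov import *
plan([565,148.6,160],64)
D={n:grab(n,3) for n in('scene','top')}; pickle.dump(D,open('d6.pkl','wb'))
s,R=st(); x,y,z=s['eef_pos']; f=z-81.9; a=np.radians(-26)
L=[(sq(x,y,a,34,f+70),True,(0,255,0)),(circ(x,y,26,f+62),True,(255,0,0)),(sq(x,y,a,14,f),True,(0,0,255))]
ov('pics/p10.png',L,[('scene',(290,190,80,90)),('top',(227,145,80,90))],f=5,dd=D)
ov('pics/p10b.png',[],[('scene',(290,190,80,90)),('top',(227,145,80,90))],f=5,dd=D)"
```

```text
time_s: 6.38
eef_pos: [562.8, 132.3, 163.6]
ee_rot: [-0.689, 0.689, -0.159, 0.159]
force: [0.6, 0.2, -1.4]
grip_width: 0.376
time_s: 6.8
eef_pos: [564.3, 145.6, 163.9]
ee_rot: [-0.689, 0.689, -0.16, 0.159]
force: [0.8, -0.2, -0.9]
grip_width: 0.381
t 6.8 tcp [564.3 145.6 163.9] zang 63.9 tilt [-4.e-04 -2.e-04 -1.e+00] F [ 0.8 -0.2 -0.9] w 0.381 q [ 0.05  0.47  1.37 -0.    1.3  -1.06]
shift in current tool axes [-0.7  3.9  3. ] turn about world z deg 0.1 => wy -0.001 rad
```

View pics/p10.png

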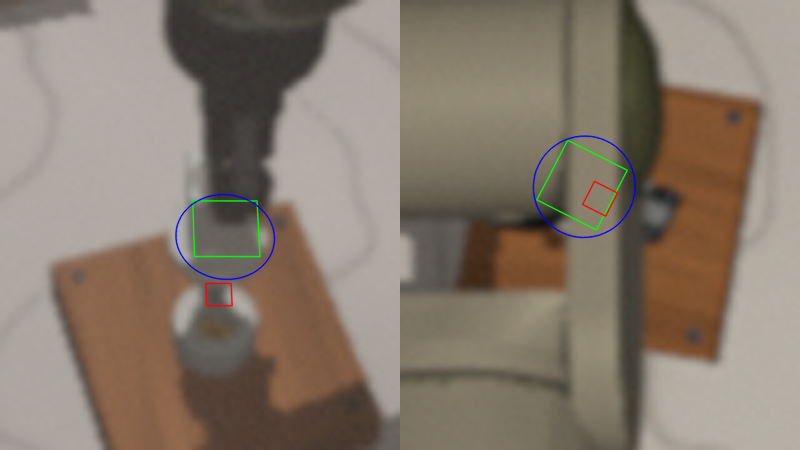

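View pics/p10b.png

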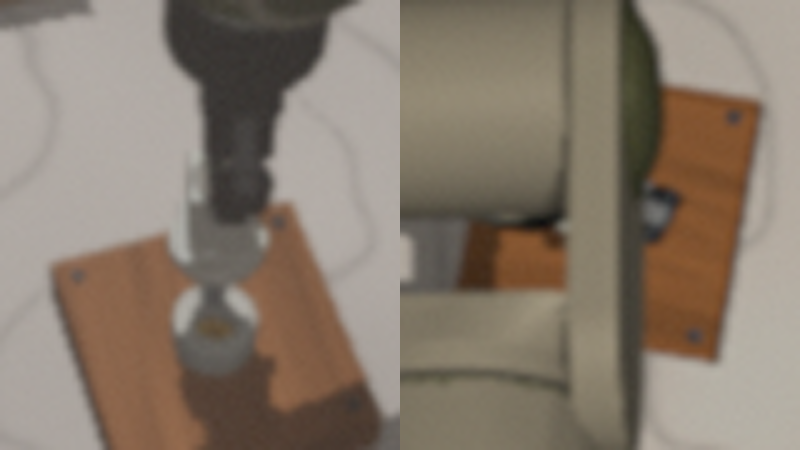

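```bash
cat > run3.py <<'E'
from ed import *
D=pickle.load(open("d6.pkl","rb"))
def arc(x,y,r,z,c,half):
    # arc nearest/lower half in image: direction toward camera
    o=-c["R"].T@c["t"]; a0=np.arctan2(o[1]-y,o[0]-x)
    t=np.linspace(a0-half,a0+half,40); return np.c_[x+r*np.cos(t),y+r*np.sin(t),t*0+z]
def tang(x,y,r,z0,z1,c):
    o=-c["R"].T@c["t"]; a0=np.arctan2(o[1]-y,o[0]-x); dd=np.hypot(o[0]-x,o[1]-y); h=np.arccos(r/dd)
    return [np.array([[x+r*np.cos(a0+s*h),y+r*np.sin(a0+s*h),z] for z in (z0,z1)]) for s in(1,-1)]
def shaft(x,y,yaw,z0,z1,c):
    # silhouette lines of the square shaft
    P=sq(x,y,yaw,14,z0); u=proj(c,P)[:,0]; i,j=u.argmin(),u.argmax()
    return [np.array([P[k],P[k]+[0,0,z1-z0]]) for k in(i,j)]
E
cat > run4.py <<'E'
from run3 import *
c=D["scene"]
s,R=st(); x,y,z=s["eef_pos"]; 
for foot in (80,82,84):
    f=foot
    def mp(n,x,y):
        L=[(arc(x,y,26,f+52,c,1.3),False,1.5)]
        L+=[(P,False,.5) for P in tang(x,y,26,f+53,f+61,c)]
        L+=[(P,False,.5) for P in shaft(x,y,np.radians(-26),f+20,f+40,c)]
        return L
    r=fitedges(["scene"],mp,(x+1,y+1),steps=(3,3),D=D); print("pin f",f,r.x.round(2),-r.fun)
    if f==82: rp=r.x; Lp=[(P,cl,(0,255,0)) for P,cl,w in mp(0,*rp)]
def mc(n,x,y):
    cc=d["scene"]
    return [(circ(x,y,24,60),True,1),(arc(x,y,24,36,cc,1.2),False,.7),(circ(x,y,12.5,60),True,1)]
r=fitedges(["scene"],mc,(566,148.6),steps=(3,3)); print("collar scene",r.x.round(2),-r.fun)
Lc=[(P,cl,(0,0,255)) for P,cl,w in mc(0,*r.x)]
def mt(n,x,y): return [(circ(x,y,24,60),True,1),(circ(x,y,12.5,60),True,1)]
rt=fitedges(["top"],mt,(566,148.6),steps=(3,3)); print("collar top",rt.x.round(2),-rt.fun)
def mq(n,x,y,yaw): return [(sq(x,y,yaw,150,36),True,1)]
for n in("top","scene"):
    q=fitedges([n],mq,(566,148.6,-.16)); print("plinth",n,q.x.round(3),np.degrees(q.x[2]),-q.fun)
print("tcp",s["eef_pos"])
ov("pics/p11.png",Lp+Lc,[("scene",(310,210,50,60))],f=9,dd=D)
ov("pics/p11b.png",Lc,[("scene",(310,230,50,50)),("top",(242,160,50,50))],f=8,dd=d)
E
python3 run4.py
```

```text
pin f 80 [567.7  144.68] 273.154941949283
pin f 82 [568.36 145.66] 273.5374063592825
pin f 84 [568.95 146.6 ] 273.92763403574304
collar scene [567.61 151.35] 359.9227963232713
collar top [563.21 149.17] 300.0
plinth top [ 5.63773e+02  1.48552e+02 -1.61000e-01] -9.216310782925907 149.25258396740455
plinth scene [ 5.68658e+02  1.48667e+02 -1.63000e-01] -9.312315543751398 140.29538707780327
tcp [564.32055766 146.31909099 164.14076157]
```

View pics/p11.png

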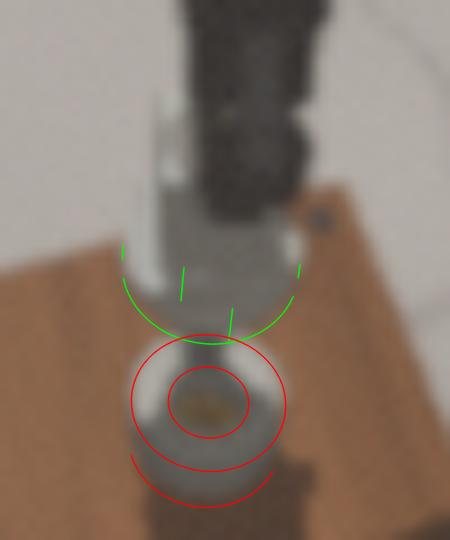

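View pics/p11b.png

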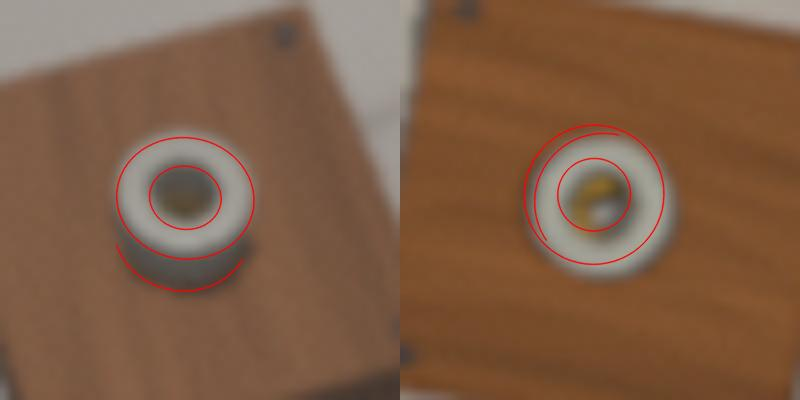

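```bash
sed -i 's/np.minimum(dd,150).mean()/dd.mean()/' ed.py; sed -i 's/f+20,f+40/f+1,f+16/' run4.py; python3 run4.py
```

```text
pin f 80 [566.66 144.19] 348.00505447409444
pin f 82 [567.32 145.1 ] 347.9273112914393
pin f 84 [567.98 146.03] 347.8237961055068
collar scene [567.03 148.96] 411.653515713926
collar top [563.21 148.61] 431.73142280426487
plinth top [ 5.63458e+02  1.48705e+02 -1.56000e-01] -8.962530472008476 223.7906719200049
plinth scene [ 5.69516e+02  1.48738e+02 -1.60000e-01] -9.178577565112269 157.6983370464834
tcp [564.32055766 146.31909099 164.14076157]
```

View pics/p11.png

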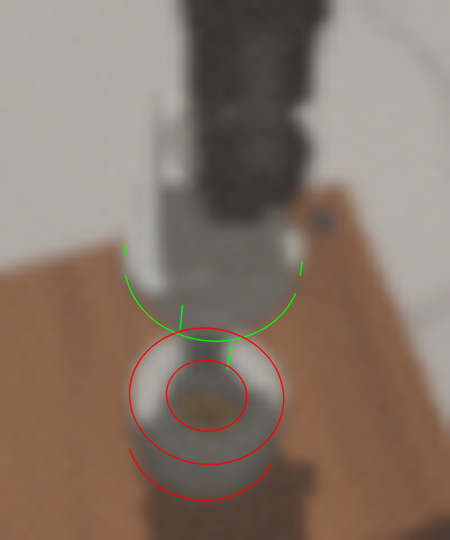

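View pics/p11b.png

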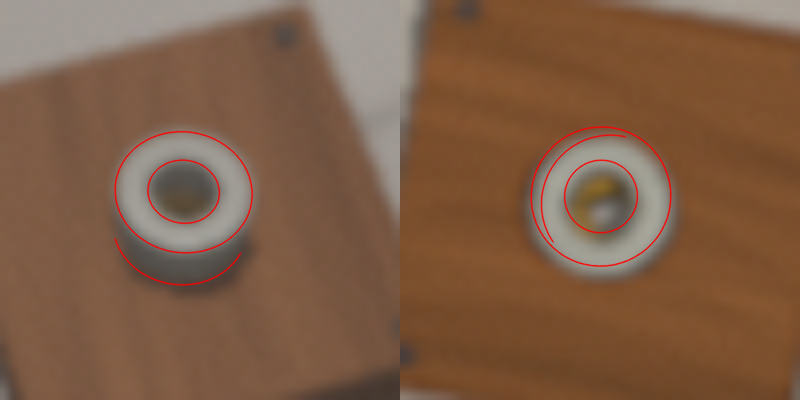

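```bash
python3 -m handwheel '[{"grip":20,"tx":-1,"ty":3,"tz":1.7,"wx":0,"wy":0,"wz":0},{"grip":20,"tx":-1,"ty":4,"tz":1.7,"wx":0,"wy":0,"wz":0},{"grip":20,"tx":0,"ty":4,"tz":0,"wx":0,"wy":0,"wz":0},{"grip":20,"tx":0,"ty":4,"tz":0,"wx":0,"wy":0,"wz":0},{"grip":20,"tx":0,"ty":0,"tz":0,"wx":0,"wy":0,"wz":0},{"grip":20,"tx":0,"ty":0,"tz":0,"wx":0,"wy":0,"wz":0},{"grip":20,"tx":0,"ty":0,"tz":0,"wx":0,"wy":0,"wz":0}]'
cat > run5.py <<'E'
from run3 import *
import sys
nm=sys.argv[1]
D={n:grab(n,3) for n in("scene",)}; pickle.dump(D,open(nm+".pkl","wb"))
c=D["scene"]; plan([564,149.9,148],64)
s,R=st(); x,y,z=s["eef_pos"]; f=z-81.9
M=R.as_matrix(); yaw=np.arctan2(M[1,2],M[0,2])
def mp(n,x,y):
    L=[(arc(x,y,26,f+52,c,1.3),False,1.5)]
    L+=[(P,False,.5) for P in tang(x,y,26,f+53,f+61,c)]
    if f>60: L+=[(P,False,.5) for P in shaft(x,y,yaw,f+1,f+16,c)]
    return L
r=fitedges(["scene"],mp,(x+3,y-1),steps=(2,2),D=D); print("foot",f,"pin",r.x.round(2),-r.fun)
L=[(P,cl,(0,255,0)) for P,cl,w in mp(0,*r.x)]+[(circ(567,149,24,60),True,(0,0,255)),(circ(567,149,12.5,60),True,(0,0,255))]
ov("pics/%s.png"%nm,L,[("scene",(310,210,50,60))],f=9,dd=D)
im=cv2.imread("pics/%s.png"%nm); ov("pics/%s.png"%nm,[],[("scene",(310,210,50,60))],f=9,dd=D); cv2.imwrite("pics/%s.png"%nm,np.hstack([im[:,:400],cv2.imread("pics/%s.png"%nm)[:,:400]]))
E
python3 run5.py d7
```

```text
time_s: 7.68
eef_pos: [564.1, 150.6, 149.2]
ee_rot: [0.689, -0.689, 0.159, -0.159]
force: [-0.4, -0.2, -0.9]
grip_width: 0.379
t 7.83 tcp [564.1 150.6 149.3] zang 64.0 tilt [ 5.e-04  0.e+00 -1.e+00] F [ 0.3  0.3 -2.8] w 0.38 q [ 0.06  0.48  1.39  0.    1.27 -1.06]
shift in current tool axes [ 0.2  1.3 -0.7] turn about world z deg 0.0 => wy -0.000 rad
foot 67.41716231020948 pin [565.94 147.18] 318.4446343659691
```

View pics/d7.png

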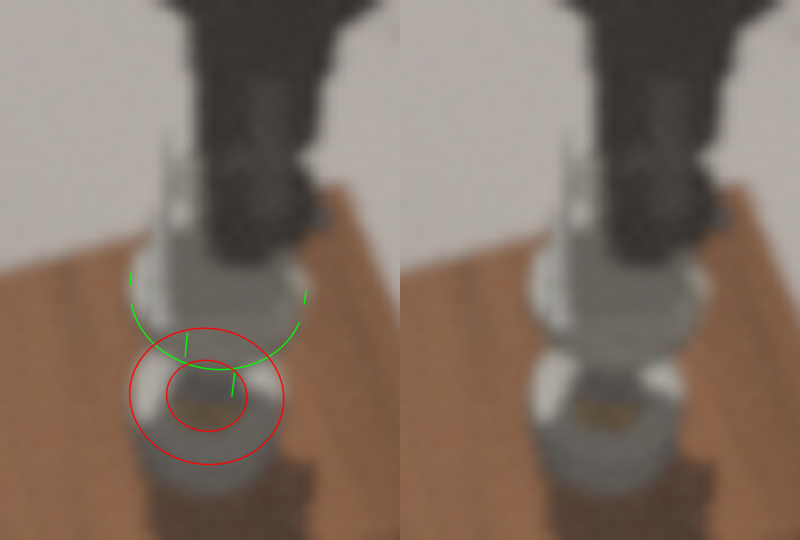

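```bash
python3 -m handwheel '[{"grip":20,"tx":0,"ty":1.5,"tz":0,"wx":0,"wy":0,"wz":0},{"grip":20,"tx":0,"ty":1.5,"tz":0,"wx":0,"wy":0,"wz":0},{"grip":20,"tx":0,"ty":1.5,"tz":0,"wx":0,"wy":0,"wz":0},{"grip":20,"tx":0,"ty":1,"tz":0,"wx":0,"wy":0,"wz":0},{"grip":20,"tx":0,"ty":1,"tz":0,"wx":0,"wy":0,"wz":0},{"grip":20,"tx":0,"ty":1,"tz":0,"wx":0,"wy":0,"wz":0},{"grip":20,"tx":0,"ty":1,"tz":0,"wx":0,"wy":0,"wz":0},{"grip":20,"tx":0,"ty":1,"tz":0,"wx":0,"wy":0,"wz":0},{"grip":20,"tx":0,"ty":0,"tz":0,"wx":0,"wy":0,"wz":0}]'
python3 -c "
from h import *
plan([564,149.9,137],64); s,_=st(); print(s['wrist_torque'])"
```

```text
time_s: 8.58
eef_pos: [563.9, 150.6, 139.4]
ee_rot: [-0.689, 0.689, -0.159, 0.159]
force: [0.1, -0.2, -2.1]
grip_width: 0.375
t 8.58 tcp [563.9 150.6 139.4] zang 64.0 tilt [-3.e-04 -0.e+00 -1.e+00] F [ 0.1 -0.2 -2.1] w 0.375 q [ 0.06  0.49  1.4   0.    1.25 -1.06]
shift in current tool axes [ 0.4  2.4 -0.6] turn about world z deg 0.0 => wy -0.000 rad
[-0.0159736  -0.00129582  0.02117483]
```

```bash
python3 -m handwheel '[{"grip":20,"tx":0,"ty":1.2,"tz":0,"wx":0,"wy":0,"wz":0},{"grip":20,"tx":0,"ty":1.2,"tz":0,"wx":0,"wy":0,"wz":0},{"grip":20,"tx":0,"ty":1.2,"tz":0,"wx":0,"wy":0,"wz":0},{"grip":20,"tx":0,"ty":0,"tz":0,"wx":0,"wy":0,"wz":0}]'
python3 -m handwheel '[{"grip":20,"tx":0,"ty":1.5,"tz":0,"wx":0,"wy":0,"wz":0},{"grip":20,"tx":0,"ty":1.5,"tz":0,"wx":0,"wy":0,"wz":0},{"grip":20,"tx":0,"ty":1.5,"tz":0,"wx":0,"wy":0,"wz":0},{"grip":20,"tx":0,"ty":1.5,"tz":0,"wx":0,"wy":0,"wz":0},{"grip":20,"tx":0,"ty":0,"tz":0,"wx":0,"wy":0,"wz":0}]'
python3 run5.py d8
```

```text
time_s: 8.92
eef_pos: [563.8, 150.6, 135.7]
ee_rot: [-0.689, 0.689, -0.159, 0.159]
force: [0.7, -0.8, -2.8]
grip_width: 0.377
time_s: 9.33
eef_pos: [563.8, 150.6, 129.6]
ee_rot: [-0.689, 0.689, -0.159, 0.159]
force: [-0.7, 0.5, -2.1]
grip_width: 0.375
t 9.48 tcp [564.  150.6 130. ] zang 64.0 tilt [ 0. -0. -1.] F [-0.3 -0.1 -2.8] w 0.374 q [ 0.06  0.5   1.41 -0.    1.22 -1.06]
shift in current tool axes [  0.3 -18.   -0.7] turn about world z deg 0.0 => wy -0.000 rad
foot 48.121613971704164 pin [565.26 146.87] 255.1241038177237
```

View pics/d8.png

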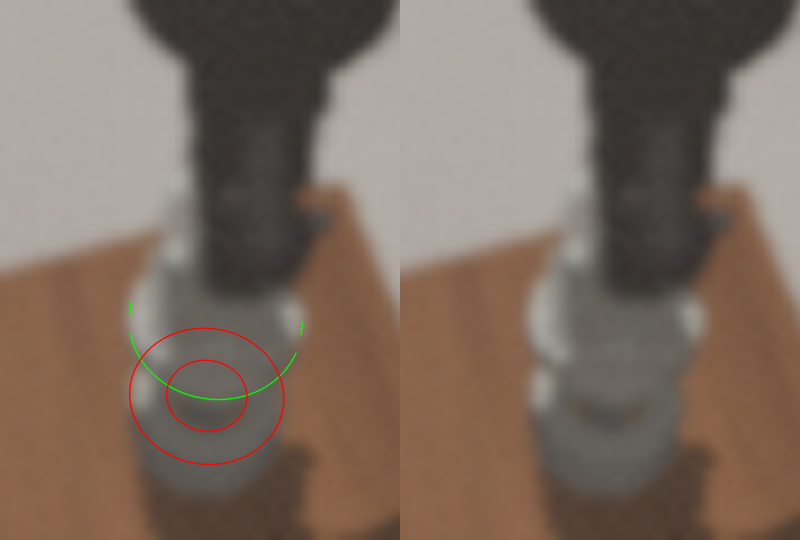

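```bash
python3 -m handwheel '[{"grip":20,"tx":0,"ty":1.5,"tz":0,"wx":0,"wy":0,"wz":0},{"grip":20,"tx":0,"ty":1.5,"tz":0,"wx":0,"wy":0,"wz":0},{"grip":20,"tx":0,"ty":1.5,"tz":0,"wx":0,"wy":0,"wz":0},{"grip":20,"tx":0,"ty":1.5,"tz":0,"wx":0,"wy":0,"wz":0},{"grip":20,"tx":0,"ty":0,"tz":1,"wx":0,"wy":0,"wz":0},{"grip":20,"tx":0,"ty":0,"tz":1,"wx":0,"wy":0,"wz":0},{"grip":20,"tx":0,"ty":0,"tz":0,"wx":0,"wy":0,"wz":0}]'
python3 -m handwheel '[{"grip":20,"tx":0,"ty":0,"tz":0.5,"wx":0,"wy":0,"wz":0},{"grip":20,"tx":0,"ty":0,"tz":0.5,"wx":0,"wy":0,"wz":0},{"grip":20,"tx":0,"ty":0,"tz":0,"wx":0,"wy":0,"wz":0}]'
python3 -m handwheel '[{"grip":20,"tx":0,"ty":0,"tz":0.5,"wx":0,"wy":0,"wz":0},{"grip":20,"tx":0,"ty":0,"tz":0.5,"wx":0,"wy":0,"wz":0},{"grip":20,"tx":0,"ty":0,"tz":0,"wx":0,"wy":0,"wz":0}]'
python3 -c "
from h import *
plan([564,149.9,137],64); s,_=st(); print(s['wrist_torque'])"
```

```text
time_s: 10.07
eef_pos: [564.8, 152.4, 123.9]
ee_rot: [-0.689, 0.689, -0.159, 0.159]
force: [-0.8, -0.3, -3.1]
grip_width: 0.376
time_s: 10.32
eef_pos: [565.1, 153.0, 123.9]
ee_rot: [-0.689, 0.689, -0.159, 0.159]
force: [-1.7, -2.6, -3.1]
grip_width: 0.377
time_s: 10.57
eef_pos: [565.4, 153.6, 123.9]
ee_rot: [-0.688, 0.69, -0.159, 0.159]
force: [-2.3, -5.2, -1.1]
grip_width: 0.377
t 10.57 tcp [565.4 153.6 123.9] zang 64.0 tilt [-0.0012 -0.0016 -1.    ] F [-2.3 -5.2 -1.1] w 0.377 q [ 0.07  0.51  1.41 -0.    1.22 -1.05]
shift in current tool axes [  0.4 -13.1  -3.9] turn about world z deg -0.0 => wy 0.000 rad
[-1.42063756  0.83066634 -0.04615831]
```

```bash
python3 -m handwheel '[{"grip":20,"tx":0,"ty":0,"tz":-2.5,"wx":0,"wy":0,"wz":0},{"grip":20,"tx":0,"ty":0,"tz":-2.5,"wx":0,"wy":0,"wz":0},{"grip":20,"tx":0,"ty":0,"tz":-1.5,"wx":0,"wy":0,"wz":0},{"grip":20,"tx":0,"ty":0,"tz":0,"wx":0,"wy":0,"wz":0},{"grip":20,"tx":0,"ty":0,"tz":0,"wx":0,"wy":0,"wz":0}]'
python3 -m handwheel '[{"grip":20,"tx":0,"ty":0,"tz":-1,"wx":0,"wy":0,"wz":0},{"grip":20,"tx":0,"ty":0,"tz":0,"wx":0,"wy":0,"wz":0},{"grip":20,"tx":0,"ty":0,"tz":0,"wx":0,"wy":0,"wz":0}]'
python3 -m handwheel '[{"grip":20,"tx":0,"ty":0,"tz":-1,"wx":0,"wy":0,"wz":0},{"grip":20,"tx":0,"ty":0,"tz":0,"wx":0,"wy":0,"wz":0},{"grip":20,"tx":0,"ty":0,"tz":0,"wx":0,"wy":0,"wz":0}]'
python3 -c "
from h import *
plan([564,149.9,137],64); s,_=st(); print(s['wrist_torque'])"
```

```text
time_s: 10.98
eef_pos: [563.0, 148.6, 124.2]
ee_rot: [0.689, -0.689, 0.159, -0.159]
force: [-0.3, 0.6, -1.9]
grip_width: 0.38
time_s: 11.23
eef_pos: [562.5, 147.6, 124.0]
ee_rot: [0.689, -0.689, 0.159, -0.159]
force: [-0.3, 0.3, -2.5]
grip_width: 0.371
time_s: 11.48
eef_pos: [562.0, 146.6, 124.0]
ee_rot: [0.689, -0.689, 0.159, -0.159]
force: [0.2, 1.0, -1.6]
grip_width: 0.375
t 11.48 tcp [562.  146.6 124. ] zang 64.0 tilt [-0.  0. -1.] F [ 0.2  1.  -1.6] w 0.375 q [ 0.05  0.5   1.43  0.    1.21 -1.06]
shift in current tool axes [  0.3 -13.    3.9] turn about world z deg 0.0 => wy -0.000 rad
[ 0.00260717  0.00684336 -0.03608497]
```

```bash
python3 -m handwheel '[{"grip":20,"tx":0,"ty":0,"tz":-1,"wx":0,"wy":0,"wz":0},{"grip":20,"tx":0,"ty":0,"tz":0,"wx":0,"wy":0,"wz":0},{"grip":20,"tx":0,"ty":0,"tz":0,"wx":0,"wy":0,"wz":0}]'
python3 -c "
from h import *
plan([564,149.9,137],64); s,_=st(); print(s['wrist_torque'])"
```

```text
time_s: 11.73
eef_pos: [561.6, 145.8, 124.0]
ee_rot: [0.689, -0.689, 0.159, -0.159]
force: [-0.3, 1.3, -2.3]
grip_width: 0.376
t 11.73 tcp [561.6 145.8 124. ] zang 64.0 tilt [ 1.e-04  2.e-04 -1.e+00] F [-0.3  1.3 -2.3] w 0.376 q [ 0.05  0.5   1.43  0.    1.21 -1.06]
shift in current tool axes [  0.4 -13.    4.8] turn about world z deg 0.0 => wy -0.000 rad
[ 0.22047546 -0.02886697  0.03016348]
```

```bash
python3 -m handwheel '[{"grip":20,"tx":0,"ty":0,"tz":2,"wx":0,"wy":0,"wz":0},{"grip":20,"tx":0,"ty":1,"tz":1.9,"wx":0,"wy":0,"wz":0},{"grip":20,"tx":0,"ty":1,"tz":0,"wx":0,"wy":0,"wz":0},{"grip":20,"tx":0,"ty":1,"tz":0,"wx":0,"wy":0,"wz":0},{"grip":20,"tx":0,"ty":1,"tz":0,"wx":0,"wy":0,"wz":0},{"grip":20,"tx":0,"ty":1,"tz":0,"wx":0,"wy":0,"wz":0},{"grip":20,"tx":0,"ty":0.5,"tz":0,"wx":0,"wy":0,"wz":0},{"grip":20,"tx":0,"ty":0.5,"tz":0,"wx":0,"wy":0,"wz":0},{"grip":20,"tx":0,"ty":0,"tz":0,"wx":0,"wy":0,"wz":0}]'
python3 -c "
from h import *
plan([563.25,149.2,116],64); s,_=st(); print(s['wrist_torque'])"
```

```text
time_s: 12.48
eef_pos: [563.2, 149.2, 117.9]
ee_rot: [-0.689, 0.689, -0.159, 0.159]
force: [-1.0, -0.1, -2.3]
grip_width: 0.38
t 12.48 tcp [563.2 149.2 117.9] zang 64.0 tilt [-2.e-04 -0.e+00 -1.e+00] F [-1.  -0.1 -2.3] w 0.38 q [ 0.06  0.51  1.43 -0.    1.2  -1.06]
shift in current tool axes [0.  1.9 0. ] turn about world z deg 0.0 => wy -0.000 rad
[ 0.01082603 -0.02541052  0.0537913 ]
```

```bash
python3 -m handwheel '[{"grip":20,"tx":0,"ty":0.5,"tz":0,"wx":0,"wy":0,"wz":0},{"grip":20,"tx":0,"ty":0.5,"tz":0,"wx":0,"wy":0,"wz":0},{"grip":20,"tx":0,"ty":0.5,"tz":0,"wx":0,"wy":0,"wz":0},{"grip":20,"tx":0,"ty":0.5,"tz":0,"wx":0,"wy":0,"wz":0},{"grip":20,"tx":0,"ty":0.5,"tz":0,"wx":0,"wy":0,"wz":0},{"grip":20,"tx":0,"ty":0,"tz":0,"wx":0,"wy":0,"wz":0}]'
python3 -m handwheel '[{"grip":20,"tx":0,"ty":0.5,"tz":0,"wx":0,"wy":0,"wz":0},{"grip":20,"tx":0,"ty":0.5,"tz":0,"wx":0,"wy":0,"wz":0},{"grip":20,"tx":0,"ty":0,"tz":0,"wx":0,"wy":0,"wz":0}]'
```

```text
time_s: 12.98
eef_pos: [563.4, 149.2, 115.6]
ee_rot: [0.689, -0.689, 0.159, -0.159]
force: [0.9, 0.5, -0.3]
grip_width: 0.376
time_s: 13.23
eef_pos: [563.7, 149.2, 115.2]
ee_rot: [0.689, -0.689, 0.159, -0.16]
force: [-0.9, 0.0, 5.0]
grip_width: 0.373
```

```bash
python3 -m handwheel '[{"grip":20,"tx":0,"ty":0,"tz":0,"wx":0,"wy":0.05,"wz":0},{"grip":20,"tx":0,"ty":0,"tz":0,"wx":0,"wy":0.05,"wz":0},{"grip":20,"tx":0,"ty":0,"tz":0,"wx":0,"wy":0.05,"wz":0},{"grip":20,"tx":0,"ty":0,"tz":0,"wx":0,"wy":0.05,"wz":0}]'
python3 -m handwheel '[{"grip":20,"tx":0,"ty":0,"tz":0,"wx":0,"wy":0.05,"wz":0},{"grip":20,"tx":0,"ty":0,"tz":0,"wx":0,"wy":0.05,"wz":0},{"grip":20,"tx":0,"ty":0,"tz":0,"wx":0,"wy":0.05,"wz":0},{"grip":20,"tx":0,"ty":0,"tz":0,"wx":0,"wy":0.05,"wz":0}]'
python3 -c "
from h import *
plan([563.25,149.2,116],64); s,_=st(); print(s['wrist_torque'])"
```

```text
time_s: 13.57
eef_pos: [563.8, 149.4, 115.2]
ee_rot: [0.67, -0.669, 0.227, -0.228]
force: [-0.2, 1.1, 4.5]
grip_width: 0.378
time_s: 13.9
eef_pos: [563.9, 149.5, 115.1]
ee_rot: [0.644, -0.643, 0.293, -0.294]
force: [-0.3, 1.0, 3.2]
grip_width: 0.376
t 13.9 tcp [563.9 149.5 115.1] zang 40.9 tilt [ 2.e-03  6.e-04 -1.e+00] F [-0.3  1.   3.2] w 0.376 q [ 0.06  0.52  1.44  0.    1.19 -0.66]
shift in current tool axes [-0.2 -0.9 -0.7] turn about world z deg 23.1 => wy -0.402 rad
[ 0.23266851 -0.14557833  0.00512232]
```

```bash
python3 -m handwheel '[{"grip":20,"tx":0,"ty":0.3,"tz":0,"wx":0,"wy":0.05,"wz":0},{"grip":20,"tx":0,"ty":0,"tz":0,"wx":0,"wy":0.05,"wz":0},{"grip":20,"tx":0,"ty":0,"tz":0,"wx":0,"wy":0.05,"wz":0}]'
python3 -m handwheel '[{"grip":20,"tx":0,"ty":0,"tz":0,"wx":0,"wy":0.05,"wz":0},{"grip":20,"tx":0,"ty":0,"tz":0,"wx":0,"wy":0.05,"wz":0},{"grip":20,"tx":0,"ty":0,"tz":0,"wx":0,"wy":0.05,"wz":0}]'
python3 -c "
from h import *
plan([563.25,149.2,116],64); s,_=st(); print(s['wrist_torque'])"
```

```text
time_s: 14.15
eef_pos: [564.0, 149.5, 115.0]
ee_rot: [0.62, -0.619, 0.34, -0.342]
force: [1.1, 0.5, 4.6]
grip_width: 0.381
time_s: 14.4
eef_pos: [564.2, 149.5, 115.0]
ee_rot: [0.593, -0.591, 0.386, -0.387]
force: [1.5, 1.2, 3.7]
grip_width: 0.377
t 14.4 tcp [564.2 149.5 115. ] zang 23.8 tilt [ 3.e-03  6.e-04 -1.e+00] F [1.5 1.2 3.7] w 0.377 q [ 0.06  0.52  1.44  0.    1.19 -0.36]
shift in current tool axes [-0.1 -1.  -1. ] turn about world z deg 40.2 => wy -0.702 rad
[ 0.2911117  -0.44208421  0.01882269]
```

```bash
python3 -m handwheel '[{"grip":20,"tx":0,"ty":0.2,"tz":0,"wx":0,"wy":0.05,"wz":0},{"grip":20,"tx":0,"ty":0,"tz":0,"wx":0,"wy":0.05,"wz":0},{"grip":20,"tx":0,"ty":0,"tz":0,"wx":0,"wy":0.05,"wz":0}]'
python3 -m handwheel '[{"grip":20,"tx":0,"ty":0,"tz":0,"wx":0,"wy":0.05,"wz":0},{"grip":20,"tx":0,"ty":0,"tz":0,"wx":0,"wy":0.05,"wz":0},{"grip":20,"tx":0,"ty":0,"tz":0,"wx":0,"wy":0.05,"wz":0}]'
python3 -c "
from h import *
plan([563.25,149.2,116],64); s,_=st(); print(s['wrist_torque'])"
```

```text
time_s: 14.65
eef_pos: [563.4, 149.4, 113.7]
ee_rot: [0.562, -0.561, 0.43, -0.43]
force: [0.5, -0.4, -1.5]
grip_width: 0.373
time_s: 14.9
eef_pos: [563.7, 149.5, 113.8]
ee_rot: [0.528, -0.527, 0.47, -0.471]
force: [0.9, 1.1, -1.1]
grip_width: 0.376
t 14.9 tcp [563.7 149.5 113.8] zang 6.6 tilt [ 1.2e-03  6.0e-04 -1.0e+00] F [ 0.9  1.1 -1.1] w 0.376 q [ 0.06  0.52  1.44  0.    1.19 -0.06]
shift in current tool axes [ 0.2 -2.2 -0.5] turn about world z deg 57.4 => wy -1.002 rad
[ 0.37391587 -0.575448    0.05023617]
```

```bash
python3 -m handwheel '[{"grip":20,"tx":0,"ty":0.3,"tz":0,"wx":0,"wy":-0.03,"wz":0},{"grip":20,"tx":0,"ty":0.5,"tz":0,"wx":0,"wy":-0.03,"wz":0},{"grip":20,"tx":0,"ty":0.5,"tz":0,"wx":0,"wy":0,"wz":0},{"grip":20,"tx":0,"ty":0.5,"tz":0,"wx":0,"wy":0,"wz":0},{"grip":20,"tx":0,"ty":0.5,"tz":0,"wx":0,"wy":0,"wz":0},{"grip":20,"tx":0,"ty":0,"tz":0,"wx":0,"wy":0,"wz":0}]'
python3 -c "
from h import *
plan([563.25,149.2,116],64); s,_=st(); print(s['wrist_torque'])"
```

```text
time_s: 15.4
eef_pos: [563.6, 149.3, 111.7]
ee_rot: [0.542, -0.542, 0.454, -0.454]
force: [1.6, 1.5, 0.1]
grip_width: 0.379
t 15.4 tcp [563.6 149.3 111.7] zang 10.1 tilt [ 9.e-04  3.e-04 -1.e+00] F [1.6 1.5 0.1] w 0.379 q [ 0.06  0.52  1.44  0.    1.18 -0.12]
shift in current tool axes [ 0.1 -4.3 -0.3] turn about world z deg 53.9 => wy -0.941 rad
[ 0.44375095 -0.66120132  0.05835819]
```

```bash
python3 -m handwheel '[{"grip":20,"tx":-0.3,"ty":0.5,"tz":0.4,"wx":0,"wy":0,"wz":0},{"grip":20,"tx":0,"ty":0.8,"tz":0,"wx":0,"wy":0,"wz":0},{"grip":20,"tx":0,"ty":0.8,"tz":0,"wx":0,"wy":0,"wz":0},{"grip":20,"tx":0,"ty":0.8,"tz":0,"wx":0,"wy":0,"wz":0},{"grip":20,"tx":0,"ty":0.8,"tz":0,"wx":0,"wy":0,"wz":0}]'
python3 -m handwheel '[{"grip":20,"tx":0,"ty":0.8,"tz":0,"wx":0,"wy":0,"wz":0},{"grip":20,"tx":0,"ty":0.8,"tz":0,"wx":0,"wy":0,"wz":0},{"grip":20,"tx":0,"ty":0.8,"tz":0,"wx":0,"wy":0,"wz":0},{"grip":20,"tx":0,"ty":0.8,"tz":0,"wx":0,"wy":0,"wz":0},{"grip":20,"tx":0,"ty":0.8,"tz":0,"wx":0,"wy":0,"wz":0},{"grip":20,"tx":0,"ty":0.8,"tz":0,"wx":0,"wy":0,"wz":0}]'
python3 -c "
from h import *
plan([563.25,149.2,116],64); s,_=st(); print(s['wrist_torque'])"
```

```text
time_s: 15.82
eef_pos: [563.8, 149.6, 108.2]
ee_rot: [0.542, -0.542, 0.454, -0.454]
force: [0.9, 1.3, 3.5]
grip_width: 0.376
time_s: 16.32
eef_pos: [563.9, 149.6, 103.6]
ee_rot: [0.542, -0.542, 0.454, -0.454]
force: [1.3, 1.2, 7.3]
grip_width: 0.374
t 16.32 tcp [563.9 149.6 103.6] zang 10.1 tilt [ 9.e-04  1.e-04 -1.e+00] F [1.3 1.2 7.3] w 0.374 q [ 0.06  0.53  1.45  0.    1.17 -0.12]
shift in current tool axes [  0.3 -12.4  -0.7] turn about world z deg 53.9 => wy -0.940 rad
[ 0.39822258 -0.36941414  0.1260553 ]
```

```bash
python3 -m handwheel '[{"grip":20,"tx":0,"ty":0,"tz":0.2,"wx":0,"wy":-0.03,"wz":0},{"grip":20,"tx":-0.2,"ty":0,"tz":0,"wx":0,"wy":-0.02,"wz":0},{"grip":20,"tx":0,"ty":0,"tz":0,"wx":0,"wy":0,"wz":0}]'
python3 run5.py d9;python3 -c "
from h import *
s,_=st(); print(s['wrist_torque'])"
```

```text
time_s: 16.57
eef_pos: [563.5, 149.8, 102.7]
ee_rot: [-0.553, 0.554, -0.44, 0.44]
force: [1.6, 1.0, -1.4]
grip_width: 0.377
t 16.72 tcp [563.6 149.8 102.7] zang 13.0 tilt [-8.e-04 -1.e-04 -1.e+00] F [ 2.7  1.2 -2.7] w 0.379 q [ 0.06  0.53  1.45 -0.    1.17 -0.17]
shift in current tool axes [ -0.  -45.3   0.4] turn about world z deg 51.0 => wy -0.891 rad
foot 20.831187300937486 pin [564.95 142.7 ] 190.62259176182545
[ 0.35508807 -0.66736869  0.01704108]
```

View pics/d9.png

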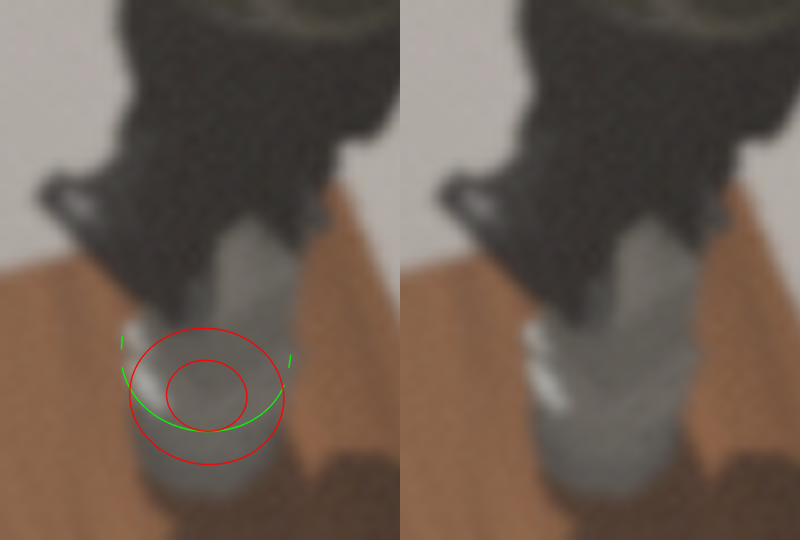

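```bash
python3 -m handwheel '[{"grip":20,"tx":0,"ty":0.8,"tz":0,"wx":0,"wy":-0.01,"wz":0},{"grip":20,"tx":0,"ty":0.8,"tz":0,"wx":0,"wy":0,"wz":0},{"grip":20,"tx":0,"ty":0.8,"tz":0,"wx":0,"wy":0,"wz":0},{"grip":20,"tx":0,"ty":0.8,"tz":0,"wx":0,"wy":0,"wz":0},{"grip":20,"tx":0,"ty":0.8,"tz":0,"wx":0,"wy":0,"wz":0}]'
python3 -m handwheel '[{"grip":20,"tx":0,"ty":0.8,"tz":0,"wx":0,"wy":0,"wz":0},{"grip":20,"tx":0,"ty":0.8,"tz":0,"wx":0,"wy":0,"wz":0},{"grip":20,"tx":0,"ty":0.6,"tz":0,"wx":0,"wy":0,"wz":0}]'
python3 -c "
from h import *
plan([563.25,149.2,116],64); s,_=st(); print(s['wrist_torque'])"
```

```text
time_s: 17.13
eef_pos: [563.7, 149.8, 99.1]
ee_rot: [-0.556, 0.556, -0.437, 0.437]
force: [2.2, 2.1, -1.1]
grip_width: 0.374
time_s: 17.38
eef_pos: [563.7, 149.8, 96.9]
ee_rot: [-0.556, 0.556, -0.437, 0.437]
force: [1.4, 2.3, -0.2]
grip_width: 0.381
t 17.38 tcp [563.7 149.8  96.9] zang 13.6 tilt [-1.e-04 -0.e+00 -1.e+00] F [ 1.4  2.3 -0.2] w 0.381 q [ 0.06  0.54  1.45 -0.    1.15 -0.18]
shift in current tool axes [  0.5 -19.1  -0.6] turn about world z deg 50.4 => wy -0.880 rad
[ 0.31735622 -0.42715824  0.03274006]
```

```bash
python3 -m handwheel '[{"grip":20,"tx":-0.3,"ty":0.5,"tz":0.4,"wx":0,"wy":0,"wz":0},{"grip":20,"tx":0,"ty":0.5,"tz":0,"wx":0,"wy":0,"wz":0},{"grip":20,"tx":0,"ty":0.5,"tz":0,"wx":0,"wy":0,"wz":0},{"grip":20,"tx":0,"ty":0.5,"tz":0,"wx":0,"wy":0,"wz":0},{"grip":20,"tx":0,"ty":0.5,"tz":0,"wx":0,"wy":0,"wz":0},{"grip":20,"tx":0,"ty":0.5,"tz":0,"wx":0,"wy":0,"wz":0}]'
python3 -m handwheel '[{"grip":20,"tx":0,"ty":0.5,"tz":0,"wx":0,"wy":0,"wz":0},{"grip":20,"tx":0,"ty":0.5,"tz":0,"wx":0,"wy":0,"wz":0},{"grip":20,"tx":0,"ty":0.5,"tz":0,"wx":0,"wy":0,"wz":0},{"grip":20,"tx":0,"ty":0.5,"tz":0,"wx":0,"wy":0,"wz":0}]'
python3 -c "
from h import *
plan([563.25,149.2,116],64); s,_=st(); print(s['wrist_torque'])"
```

```text
time_s: 17.88
eef_pos: [564.0, 150.2, 93.8]
ee_rot: [-0.556, 0.556, -0.437, 0.437]
force: [-0.1, 1.0, -1.7]
grip_width: 0.375
time_s: 18.22
eef_pos: [564.0, 150.2, 91.9]
ee_rot: [-0.556, 0.556, -0.437, 0.437]
force: [-0.1, 1.5, -1.8]
grip_width: 0.38
t 18.22 tcp [564.  150.2  91.9] zang 13.6 tilt [-3.e-04 -0.e+00 -1.e+00] F [-0.1  1.5 -1.8] w 0.38 q [ 0.06  0.54  1.46  0.    1.14 -0.18]
shift in current tool axes [  0.8 -24.1  -1. ] turn about world z deg 50.4 => wy -0.880 rad
[ 0.20351985 -0.08940417 -0.01753498]
```

```bash
python3 -m handwheel '[{"grip":20,"tx":0,"ty":0.4,"tz":0,"wx":0,"wy":0,"wz":0},{"grip":20,"tx":0,"ty":0.4,"tz":0,"wx":0,"wy":0,"wz":0},{"grip":20,"tx":0,"ty":0.4,"tz":0,"wx":0,"wy":0,"wz":0},{"grip":20,"tx":0,"ty":0.4,"tz":0,"wx":0,"wy":0,"wz":0}]'
python3 -m handwheel '[{"grip":20,"tx":0,"ty":0.4,"tz":0,"wx":0,"wy":0,"wz":0},{"grip":20,"tx":0,"ty":0.4,"tz":0,"wx":0,"wy":0,"wz":0},{"grip":20,"tx":0,"ty":0.4,"tz":0,"wx":0,"wy":0,"wz":0}]'
```

```text
time_s: 18.55
eef_pos: [564.1, 150.2, 90.4]
ee_rot: [-0.556, 0.556, -0.437, 0.437]
force: [0.6, 0.7, -2.3]
grip_width: 0.381
time_s: 18.8
eef_pos: [564.2, 150.3, 89.9]
ee_rot: [0.556, -0.555, 0.437, -0.438]
force: [-2.7, 1.7, 7.9]
grip_width: 0.382
```

```bash
python3 -m handwheel '[{"grip":20,"tx":0,"ty":-0.3,"tz":0,"wx":0,"wy":0.02,"wz":0},{"grip":20,"tx":0,"ty":0,"tz":0,"wx":0,"wy":0.04,"wz":0},{"grip":20,"tx":0,"ty":0,"tz":0,"wx":0,"wy":0.04,"wz":0},{"grip":20,"tx":0,"ty":0,"tz":0,"wx":0,"wy":0.04,"wz":0},{"grip":20,"tx":0,"ty":0,"tz":0,"wx":0,"wy":0.04,"wz":0},{"grip":20,"tx":0,"ty":0,"tz":0,"wx":0,"wy":0.04,"wz":0}]'
python3 -c "
from h import *
plan([564,150,90],-9.2); s,_=st(); print(s['wrist_torque'])"
```

```text
time_s: 19.3
eef_pos: [564.6, 150.3, 90.0]
ee_rot: [0.504, -0.503, 0.496, -0.497]
force: [0.6, 1.9, 2.2]
grip_width: 0.381
t 19.3 tcp [564.6 150.3  90. ] zang 0.8 tilt [ 1.6e-03  2.0e-04 -1.0e+00] F [0.6 1.9 2.2] w 0.381 q [0.06 0.55 1.46 0.   1.14 0.04]
shift in current tool axes [ 0.3 -0.  -0.6] turn about world z deg -10.0 => wy 0.175 rad
[ 0.31296921 -0.05588372  0.19127319]
```

```bash
python3 -m handwheel '[{"grip":20,"tx":0,"ty":0,"tz":0,"wx":0,"wy":0.04,"wz":0},{"grip":20,"tx":0,"ty":0,"tz":0,"wx":0,"wy":0.04,"wz":0},{"grip":20,"tx":0,"ty":0,"tz":0,"wx":0,"wy":0.04,"wz":0},{"grip":20,"tx":0,"ty":0,"tz":0,"wx":0,"wy":0.04,"wz":0},{"grip":20,"tx":0,"ty":0,"tz":0,"wx":0,"wy":0.04,"wz":0},{"grip":20,"tx":0,"ty":0,"tz":0,"wx":0,"wy":0.04,"wz":0},{"grip":20,"tx":0,"ty":0,"tz":0,"wx":0,"wy":0,"wz":0}]'
python3 run5.py d10; python3 -c "
from h import *
plan([564,150,90],-9.2); s,_=st(); print(s['wrist_torque'])"
```

```text
time_s: 19.88
eef_pos: [564.8, 150.3, 90.0]
ee_rot: [-0.441, 0.44, -0.553, 0.553]
force: [1.8, 2.4, 2.6]
grip_width: 0.379
t 20.03 tcp [564.7 150.4  90. ] zang -12.7 tilt [ 2.e-03  4.e-04 -1.e+00] F [1.9 1.6 4.5] w 0.376 q [0.06 0.55 1.46 0.   1.14 0.28]
shift in current tool axes [  0.6 -58.   -0.5] turn about world z deg 76.7 => wy -1.339 rad
foot 8.118842295263079 pin [564.22 144.86] 249.88798452250234
t 20.03 tcp [564.7 150.4  90. ] zang -12.7 tilt [ 2.e-03  4.e-04 -1.e+00] F [1.9 1.6 4.5] w 0.376 q [0.06 0.55 1.46 0.   1.14 0.28]
shift in current tool axes [ 0.5  0.  -0.6] turn about world z deg 3.5 => wy -0.062 rad
[ 0.44139104 -0.52532696  0.09834306]
```

View pics/d10.png

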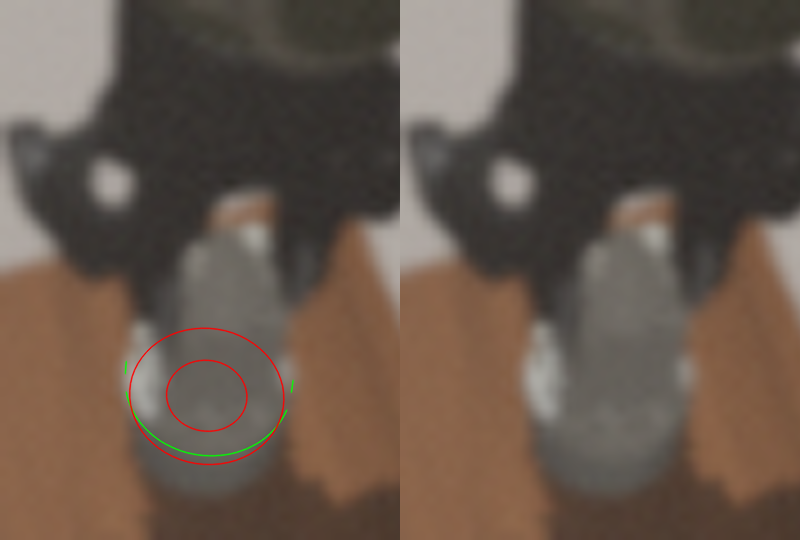

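```bash
python3 -m handwheel '[{"grip":20,"tx":0,"ty":-0.2,"tz":0,"wx":0,"wy":0,"wz":0},{"grip":20,"tx":0.2,"ty":0,"tz":-0.2,"wx":0,"wy":-0.03,"wz":0},{"grip":20,"tx":0,"ty":0,"tz":0,"wx":0,"wy":-0.03,"wz":0},{"grip":20,"tx":0,"ty":0,"tz":0,"wx":0,"wy":0,"wz":0}]'
python3 -c "
from h import *
plan([564,150,90],-9.2); s,_=st(); print(s['wrist_torque'])"
```

```text
time_s: 20.37
eef_pos: [564.1, 150.2, 90.1]
ee_rot: [-0.458, 0.458, -0.539, 0.539]
force: [2.2, 2.4, 4.2]
grip_width: 0.377
t 20.37 tcp [564.1 150.2  90.1] zang -9.3 tilt [ 1.e-03  4.e-04 -1.e+00] F [2.2 2.4 4.2] w 0.377 q [0.06 0.54 1.46 0.   1.14 0.22]
shift in current tool axes [ 0.3  0.1 -0.1] turn about world z deg 0.1 => wy -0.001 rad
[ 0.53277836 -0.51255769 -0.01632533]
```

```bash
python3 -m handwheel '[{"grip":20,"tx":-0.5,"ty":0,"tz":0.4,"wx":0,"wy":0,"wz":0},{"grip":20,"tx":0,"ty":0,"tz":0,"wx":0,"wy":0,"wz":0}]' 20
python3 -c "
from h import *
plan([564,150,90],-9.2); s,_=st(); print(s['wrist_torque'])"
python3 -m handwheel '[{"grip":36,"tx":0,"ty":0,"tz":0,"wx":0,"wy":0,"wz":0},{"grip":40,"tx":0,"ty":0,"tz":0,"wx":0,"wy":0,"wz":0},{"grip":45,"tx":0,"ty":0,"tz":0,"wx":0,"wy":0,"wz":0},{"grip":52,"tx":0,"ty":0,"tz":0,"wx":0,"wy":0,"wz":0},{"grip":60,"tx":0,"ty":0,"tz":0,"wx":0,"wy":0,"wz":0},{"grip":60,"tx":0,"ty":0,"tz":0,"wx":0,"wy":0,"wz":0}]'
python3 run5.py d11; python3 -c "
from h import *
plan([564,150,90],-9.2); s,_=st(); print(s['wrist_torque'])"
```

```text
time_s: 20.53
eef_pos: [564.4, 150.5, 90.0]
ee_rot: [-0.457, 0.457, -0.539, 0.539]
force: [0.5, 2.4, 5.5]
grip_width: 0.379
t 20.53 tcp [564.4 150.5  90. ] zang -9.4 tilt [ 1.e-04 -1.e-04 -1.e+00] F [0.5 2.4 5.5] w 0.379 q [ 0.06  0.55  1.46 -0.    1.14  0.22]
shift in current tool axes [ 0.6 -0.  -0.3] turn about world z deg 0.2 => wy -0.003 rad
[ 0.39257612 -0.21769715 -0.05944262]
time_s: 21.03
eef_pos: [564.2, 150.4, 89.5]
ee_rot: [0.457, -0.458, 0.539, -0.539]
force: [-0.1, 0.1, -0.7]
grip_width: 0.701
t 21.18 tcp [564.3 150.4  89.6] zang -9.3 tilt [-1.e-04 -1.e-04 -1.e+00] F [-0.8 -0.1 -0.6] w 0.704 q [ 0.06  0.55  1.46 -0.    1.14  0.22]
shift in current tool axes [  0.6 -58.4  -0.2] turn about world z deg 73.3 => wy -1.280 rad
foot 7.748159295167639 pin [563.98 145.07] 298.7030294079382
t 21.18 tcp [564.3 150.4  89.6] zang -9.3 tilt [-1.e-04 -1.e-04 -1.e+00] F [-0.8 -0.1 -0.6] w 0.704 q [ 0.06  0.55  1.46 -0.    1.14  0.22]
shift in current tool axes [ 0.5 -0.4 -0.2] turn about world z deg 0.1 => wy -0.002 rad
[-0.02202192 -0.00197892 -0.04999548]
```

View pics/d11.png

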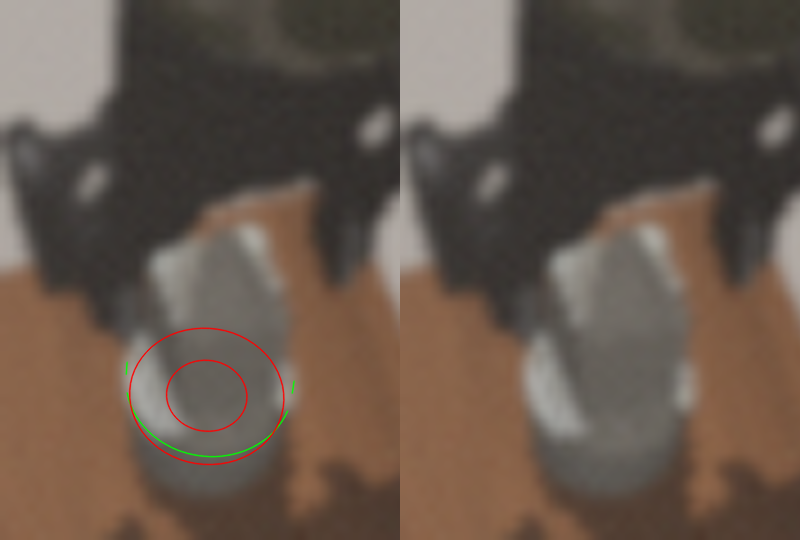

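```bash
python3 -m handwheel '[{"grip":60,"tx":0,"ty":-6,"tz":0,"wx":0,"wy":0,"wz":0},{"grip":60,"tx":0,"ty":-12,"tz":0,"wx":0,"wy":0,"wz":0},{"grip":60,"tx":0,"ty":-20,"tz":0,"wx":0,"wy":0,"wz":0},{"grip":60,"tx":0,"ty":-25,"tz":0,"wx":0,"wy":0,"wz":0},{"grip":60,"tx":0,"ty":-25,"tz":0,"wx":0,"wy":0,"wz":0},{"grip":60,"tx":0,"ty":-25,"tz":0,"wx":0,"wy":0,"wz":0},{"grip":60,"tx":0,"ty":-10,"tz":0,"wx":0,"wy":0,"wz":0}]'
python3 -m handwheel '[{"grip":60,"tx":15,"ty":0,"tz":0,"wx":0,"wy":0,"wz":0},{"grip":60,"tx":30,"ty":0,"tz":0,"wx":0,"wy":0,"wz":0},{"grip":60,"tx":30,"ty":0,"tz":0,"wx":0,"wy":0,"wz":0},{"grip":60,"tx":30,"ty":0,"tz":0,"wx":0,"wy":0,"wz":0},{"grip":60,"tx":30,"ty":0,"tz":0,"wx":0,"wy":0,"wz":0},{"grip":60,"tx":30,"ty":0,"tz":0,"wx":0,"wy":0,"wz":0},{"grip":60,"tx":30,"ty":0,"tz":0,"wx":0,"wy":0,"wz":0},{"grip":60,"tx":30,"ty":0,"tz":0,"wx":0,"wy":0,"wz":0},{"grip":60,"tx":15,"ty":0,"tz":0,"wx":0,"wy":0,"wz":0},{"grip":60,"tx":0,"ty":0,"tz":0,"wx":0,"wy":0,"wz":0}]'
cat > run6.py <<'E'
from run3 import *
D={n:grab(n,4) for n in("top","scene")}; pickle.dump(D,open("d12.pkl","wb"))
def mp(n,x,y,yaw): return [(sq(x,y,yaw,34,126),True,1),(circ(x,y,26,70),True,.5)]
for n,x0 in(("top",(563.5,148.7,-.16)),("scene",(567,149,-.16))):
    for f in(0,):
        r=fitedges([n],mp,x0,D=D,steps=(2,2,.1)); print(n,r.x.round(2),np.degrees(r.x[2]),-r.fun)
        L=[(P,c,(0,255,0)) for P,c,w in mp(0,*r.x)]
        ov("pics/f_%s.png"%n,L,[(n,((235,150,64,72) if n=="top" else (300,210,64,72)))],f=6,dd=D)
        b=cv2.imread("pics/f_%s.png"%n); ov("pics/f_%s.png"%n,[],[(n,((235,150,64,72) if n=="top" else (300,210,64,72)))],f=6,dd=D)
        cv2.imwrite("pics/f_%s.png"%n,np.hstack([b,cv2.imread("pics/f_%s.png"%n)]))
E
python3 run6.py
```

```text
time_s: 21.77
eef_pos: [565.3, 150.6, 216.7]
ee_rot: [-0.459, 0.456, -0.538, 0.54]
force: [0.7, -0.8, -0.1]
grip_width: 0.705
time_s: 22.6
eef_pos: [524.7, -89.0, 212.2]
ee_rot: [0.456, -0.457, 0.54, -0.54]
force: [1.0, 0.7, 0.1]
grip_width: 0.703
top [ 5.6460e+02  1.4974e+02 -1.3000e-01] -7.35124388308374 249.2886117095459
scene [ 5.6609e+02  1.4875e+02 -1.5000e-01] -8.549177422126919 195.03306634780597
```

View pics/f_top.png

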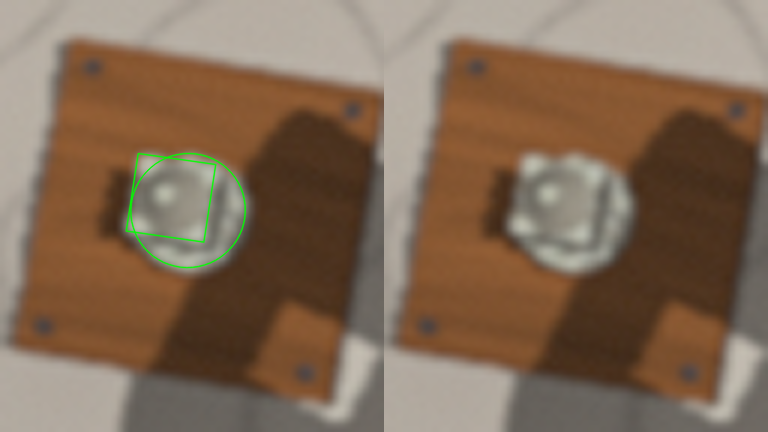

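View pics/f_scene.png

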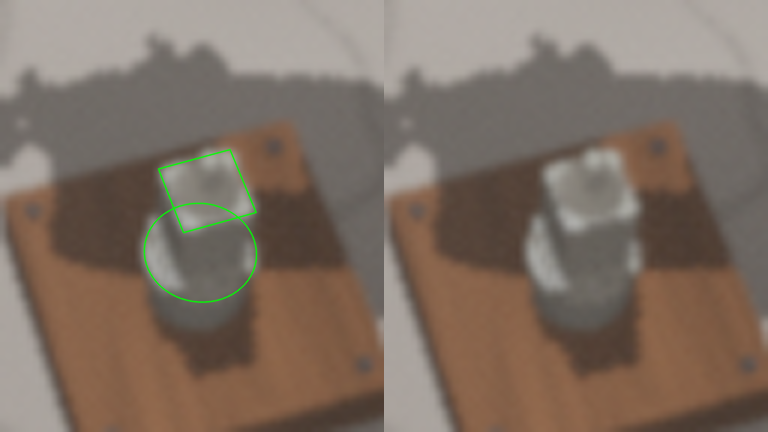

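```bash
python3 -c "
from rig import sense,ctrl
s=sense(); print(s['time_s'],s['force'].round(1),s['dq'].round(3)); print(ctrl.finish_job())"
```

```text
23.0 [-0.   0.4 -0.3] [-0.006 -0.    -0.001 -0.     0.    -0.002]
the job is handed in; nothing more can be done
None
```

The white pinnacle is fitted in the middle-sized base, turned square with its sides and let go. I handed the job in at 23.0 s of the 53 s allowed; no verdict was reported.

- **Fitting:** I gripped the body, lifted the pinnacle out of the block and found the middle of the bore by touching its walls lightly. With about 7 N of downward contact I turned it until the shaft dropped into the socket. I then pushed it down at 6–10 mm/s and took the last stretch to the shoulder at about 5 mm/s.
- **Binding:** It caught once on the way down, at about 10 N, and came free when I turned it back 3°.
- **Squaring:** I turned it past square to −12.7° and eased it back to −9.3°. The twisting load was near zero before I opened the fingers.
- **Depth:** The shoulder touched down with the tool at z = 90.0 mm, the same height as when I gripped it in the block. That puts the foot at about 8 mm. I did not measure the depth separately after letting go, though the camera overlay at full depth matched.
- **Alignment:** After release it stood upright at a yaw of −7.4° (top camera) and −8.5° (scene camera), against −9.2° for the base. That is within 2°, and the limit is 6.9°.
- **Forces:** The highest contact force in the readings between moves was about 10 N.

Three things disagreed or went unchecked:

- **Camera offset:** The two cameras differed by about 4 mm on where the base is. I centred by touch instead.
- **Finger height:** The fingertips looked 27–40 mm higher in the pictures than the stated tool point, but the grip held as specified.
- **Bystanders:** I kept well clear of the tower, arch and drum, but did not measure their positions again at the end.

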